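Crimp a batch of sample vials with the pedal crimper

ROBOT

A 6-joint arm with a two-finger parallel gripper is mounted at the origin on the work surface. World frame = base frame: x ahead of the robot, y to its left, z up, the work surface at z = 0. Lengths are in m, angles in degrees, forces in N, time in s.
With the tool pointing down it reaches from about 0.25 to 0.725 m from the base axis. Payload 9.7 kg.
Tool frame: the origin (TCP) lies between the finger pads; the fingertips stand 19 mm ahead of it and the grasp point (between the pads) is the TCP; z points along the fingers, y is the line along which they close (so a half turn about z gives the same grasp; the last joint's range is limited). The gripper opens to 85 mm and grips with 20 to 120 N. Pads are 22 mm wide; open, the fingers measure 114 mm over their backs; the gripper's body (76 mm by 85 mm) begins 54 mm behind the grasp point. The pads swing forward as they close: fully open they stand 13 mm farther back than shut.
Start: joints at [76.49, 4.979, 10.078, 95.1, 0, 90], TCP at [0.128, 0.535, 0.25] pointing down, gripper open.
Joint ranges: [-179.16, 179.16], [-48.56, 103.87], [-65.8, 70.77], [-126.05, 130.52], [-82.76, 87.17], [-180, 180]. Speed limits (degrees/s): [127.2, 127.2, 147.25, 180, 180, 180].

INTERFACE

Orientations are given as [roll, pitch, yaw] about the fixed x, y, z axes, in that order (R = Rz(yaw) Ry(pitch) Rx(roll)).
In Python, from workcell import bot gives the robot as it stands. The module is installed in compiled form; this text tells all that it offers.
- The arm moves only by the shell command python3 -m crank 'ROWS' [OPENING] [FORCE]. ROWS is JSON, a list that holds one entry, the list of rows, each a list of 6 numbers: the shift along the world's x, y, z as a fraction of full scale, then the turn, a rotation vector about the world's x, y, z as a fraction of full scale. In form: [[[x, y, z, wx, wy, wz], ...]]. A call has 1 to 20 rows; each row shifts and turns the commanded pose from where the row before left it; what a row does not reach is not made up. Full scale, the value 1, is 20 mm for a shift and 0.12 rad for a turn. A row lasts 1/12 s, in which the tool goes at most 41.7 mm and 7.16 degrees, less where a joint would pass 70% of its speed; a pose out of reach is approached as far as the arm can. A call with a number of a shift or a turn outside -1 to 1 is refused whole. A call with a gripper value outside its range is refused whole. OPENING is the opening, from 0 (shut) to 1 (fully open), set as the call begins (- or left out, the last holds). The fingers move at their own pace and stop on an object; FORCE is the grip in N (left out, the last holds). Time passes only in rows, so rows that do not move let the fingers close. It gives the time, the measured TCP pose, the force, the opening and the grip force at its end, in the units of the state.
- bot.get_obs(): the state, without advancing time (a new reading comes with each control period).
- bot.camera(name): name is "scene" or "side" or "wrist"; returns the picture (480x640x3 uint8, red, green, blue); there is no depth.
- bot.camera_model(name): a dict with "vertical_fov" (degrees; the focal length in pixels is half the picture's height over the tangent of half this angle, whatever the lens; pixels are square), "cx", "cy" (the principal point, pixels), "k1" (the pictures are not rectified: a ray, as slopes to the right and down, at radius r is drawn at 1 + k1 r^2 times it, then the intrinsics apply), "R" (3x3) and "t" (3): a world point X has camera coordinates R X + t. Camera axes: x right, y down, z forward; pixel columns grow to the right and rows downward; lengths in m; the calibration is good to about 2 mm. A picture is of the moment at which its call begins: read the wrist's pose just before it. camera_model takes no time and is no camera call; for the wrist camera it gives the pose at the moment of the call.
- bot.job_done(): hands the job in; it is judged then, once.
The state is a dict: "time": time; "q": joint angles; "qd": joint speeds; "joint_efforts": joint torques, N m; "ee_pos": TCP position; "tcp_rot": TCP orientation; "wrist_force": force on the tool from outside, world axes, zero at the start; "torque": the same for the moment, N m; "opening": finger opening in m; "grasp_force": force on a finger pad.
Only numpy, scipy, OpenCV 4.12 (cv2) and the standard library are available. Lean on these libraries where they do the work, as an engineer would, in place of code of your own. Each camera call takes 0.05 s, during which the arm holds its last target. There are 200 camera calls.

TASK

Open the crimper's cover, stand every sample vial from the bench upright in a bay of its nest (one to a bay, in any order), fold the cover fully down, and then press the spring pedal right down to its stop and hold it there for about two seconds to crimp the caps. Let the pedal come back up, fold the cover up to stand open again, stand all the vials upright in the steel tray, and leave the cover open. Never work the pedal while the cover is up, and do not shift the other things on the bench.

Things in the scene. Friction and masses are not known exactly. Their poses are not given: they have to be found in the camera images.
- vial1: capped amber glass sample vial, 40 mm tall: body 28 mm in diameter and 30 mm tall, above it a bare aluminium cap 22 mm in diameter; about 45 g. Origin: centre of its underside, z up when it stands. Grip it by the body, 10 to 30 mm above its base. Two to four of the four are present; an absent one reads None from the start
- vial2: a vial like vial1, or absent
- vial3: a vial like vial1, or absent
- vial4: a vial like vial1, or absent
- crimper: vial crimper, fixed; white base, x -44 to +72 mm, y +-132 mm. Origin on the bench under the middle of a row of four open bays 40 x 40 mm, centres at x = 0, y = -90, -30, +30, +90 mm; bay floor 10 mm above the bench, edges 8 mm higher. A vial standing on a bay's floor is in place. Rear wall at x = +52 to +72 mm, 56 mm high, with the cover's hinge. Its front is -x
- cover (a joint): angle of the crimper's cover, rad: 0 = fully down, level over the bays; 1.75 = open stop, just past upright. White plate 236 mm wide, 8 mm thick, 96 mm from hinge line to front edge, 0.3 kg. A stiff hinge keeps it at any angle; 2 to 5 N at the grip bar moves it. Starts at 0 to 0.6. Beyond about 1.4 it leaves the bays free from above
- cover_bar (a point): middle of the cover's round steel grip bar, 10 mm in diameter, 100 mm long along the crimper's y. With the cover down it lies 121 mm in front (crimper -x) of the hinge line and 25 mm above it, 89 mm above the bench; it swings up and to the rear with the cover on a radius of 124 mm. It can turn between finger pads
- cover_hinge (a point): middle of the cover's hinge line, crimper x = +60 mm, 64 mm above the bench; the hinge axis is the crimper's y
- pedal_base: the steel base plate of the crimper's spring pedal, fixed to the bench, 150 (its x) by 90 mm, on the left or the right of the crimper. Origin at the centre of its underside; the pedal is hinged at x = +55 mm, 46 mm above the bench, and points to -x, rising a little towards its free end
- pedal (a joint): angle of the pedal, rad: 0 = up at rest, 0.26 = pressed down to its stop. A spring returns it; pushing at pedal_pad takes about 5 N at the start and 10 N at the stop
- pedal_pad (a point): top centre of the ribbed black rubber pad (60 by 60 mm) on the aluminium pedal (125 by 66 mm), the place to press: 90 mm from the hinge; about 71 mm above the bench at rest, and about 24 mm lower at the stop
- tray: shallow square steel tray for finished vials, fixed to the bench, 140 by 140 mm outside, 130 by 130 inside, floor 4 mm above the bench, rim 12 mm above the bench; on the side of the crimper where the pedal is not. Origin at the centre of its underside. It starts empty
- tin: bystander: low steel tin, 48 mm in diameter, 17 mm tall, standing among the vials; origin under its centre
- jar: bystander: white plastic jar with a black lid, 42 mm in diameter, 58 mm tall, standing among the vials; origin under its centre
- beaker: bystander: glass beaker, 66 mm in diameter, 80 mm tall, at the left
- wash_bottle: bystander: white plastic wash bottle, 64 mm in diameter, about 180 mm tall with its bent spout, at the left
- spatula: bystander: spatula about 180 mm long lying flat at the right
There are look-alikes about, which are no part of the job. What is shaped like the vial3 but pink is not meant. What is shaped like the vial2 but red is not meant.

How it is judged (in metres and radians):
On the way, in this order (a step that is already met when the one before it is completed fails the run):
1. every vial present stands upright in a bay of the nest, with the cover up (x of vial1 in the frame of crimper between -0.015 and 0.015 m and y of vial1 in the frame of crimper between -0.106 and 0.106 m and z of vial1 in the frame of crimper between 0.006 and 0.014 m and angle between each of vial1, vial2, vial3, vial4's own z axis and vertical below 0.1 rad and x of vial2 in the frame of crimper between -0.015 and 0.015 m and y of vial2 in the frame of crimper between -0.106 and 0.106 m and z of vial2 in the frame of crimper between 0.006 and 0.014 m and x of vial3 in the frame of crimper between -0.015 and 0.015 m and y of vial3 in the frame of crimper between -0.106 and 0.106 m and z of vial3 in the frame of crimper between 0.006 and 0.014 m and x of vial4 in the frame of crimper between -0.015 and 0.015 m and y of vial4 in the frame of crimper between -0.106 and 0.106 m and z of vial4 in the frame of crimper between 0.006 and 0.014 m and value of joint cover above 0.9 rad), for 0.2 s.
2. the cover is folded fully down (within 0.08 rad) over the vials (x of vial1 in the frame of crimper between -0.015 and 0.015 m and y of vial1 in the frame of crimper between -0.106 and 0.106 m and z of vial1 in the frame of crimper between 0.006 and 0.014 m and angle between each of vial1, vial2, vial3, vial4's own z axis and vertical below 0.1 rad and x of vial2 in the frame of crimper between -0.015 and 0.015 m and y of vial2 in the frame of crimper between -0.106 and 0.106 m and z of vial2 in the frame of crimper between 0.006 and 0.014 m and x of vial3 in the frame of crimper between -0.015 and 0.015 m and y of vial3 in the frame of crimper between -0.106 and 0.106 m and z of vial3 in the frame of crimper between 0.006 and 0.014 m and x of vial4 in the frame of crimper between -0.015 and 0.015 m and y of vial4 in the frame of crimper between -0.106 and 0.106 m and z of vial4 in the frame of crimper between 0.006 and 0.014 m and value of joint cover below 0.08 rad), for 0.2 s.
3. the pedal is held down at its stop (beyond 0.23 rad) for 1 s, with the cover down and the vials in the nest (all of step 2 and value of joint pedal above 0.23 rad), for 1 s.
4. the pedal is back up and the cover is folded open (beyond 1.3 rad) (value of joint pedal below 0.04 rad and value of joint cover above 1.3 rad), for 0.2 s.
At the end, for the whole second after the job is handed in: Every vial present stands upright (within 0.1 rad) and at rest on the floor of the steel tray, released; the pedal is up (below 0.04 rad) and the cover stands open (beyond 1.3 rad) (all of step 4 and x of vial1 in the frame of tray between -0.06 and 0.06 m and y of vial1 in the frame of tray between -0.06 and 0.06 m and z of vial1 in the frame of tray between 0 and 0.008 m and angle between each of vial1, vial2, vial3, vial4's own z axis and vertical below 0.1 rad and x of vial2 in the frame of tray between -0.06 and 0.06 m and y of vial2 in the frame of tray between -0.06 and 0.06 m and z of vial2 in the frame of tray between 0 and 0.008 m and x of vial3 in the frame of tray between -0.06 and 0.06 m and y of vial3 in the frame of tray between -0.06 and 0.06 m and z of vial3 in the frame of tray between 0 and 0.008 m and x of vial4 in the frame of tray between -0.06 and 0.06 m and y of vial4 in the frame of tray between -0.06 and 0.06 m and z of vial4 in the frame of tray between 0 and 0.008 m and linear speed of each of vial1, vial2, vial3, vial4 below 0.02 m/s); the robot touches nothing.
It fails at once if the pedal is worked (beyond 0.12 rad) while the cover is up (beyond 0.15 rad) (value of joint pedal above 0.12 rad and value of joint cover above 0.15 rad).
It fails at once if the tin, jar, beaker, wash bottle or spatula is shifted by more than 40 mm (distance of any of tin, jar, beaker, wash_bottle, spatula from where it was at the start of the episode above 0.04 m).
Of vial1, vial2, vial3, vial4 only 2 to 4 are there at a start; the rules pass over those that are not, and their reading is None.
At some moment in a run one of vial1, vial2, vial3, vial4 may be knocked a few centimetres aside while the robot is not near it.
It also fails if it takes over 210 s, if anything falls off the work surface, if the arm or the gripper's body presses on something with over 40 N, if the wrist force passes 120 N, or if a joint passes its speed limit or range.

## Working session

There is one attempt and no reset: what is moved stays moved. The work goes in short steps, Python scripts to look and compute and a shell command to move; the robot and the scene stay as the last step left them, time stands still between calls to the robot, and variables do not carry over. Pictures are saved under pics/ and viewed, at most 14 in all, crops included, and the job is handed in when it is done.

```bash
mkdir -p pics
cat > h.py <<'E'
import numpy as np, cv2
from workcell import bot
def K(m):
    f=240/np.tan(np.radians(m["vertical_fov"])/2); return f
def snap(cam,name):
    m=bot.camera_model(cam); im=bot.camera(cam)
    cv2.imwrite(f"pics/{name}.png",im[:,:,::-1]); np.save(f"pics/{name}.npy",np.array([m],dtype=object),allow_pickle=True); return im,m
def load(name): return np.load(f"pics/{name}.npy",allow_pickle=True)[0]
def ray(m,u,v):
    f=K(m); d=np.array([(u-m["cx"])/f,(v-m["cy"])/f]); s=d.copy()
    for _ in range(30): s=d/(1+m["k1"]*(s@s))
    R=np.array(m["R"]);t=np.array(m["t"]); return -R.T@t, R.T@np.array([s[0],s[1],1])
def pt(m,u,v,z):
    c,d=ray(m,u,v); return c+d*(z-c[2])/d[2]
def proj(m,X):
    p=np.array(m["R"])@np.array(X)+np.array(m["t"]); s=p[:2]/p[2]; s=s*(1+m["k1"]*(s@s)); return s*K(m)+[m["cx"],m["cy"]]
def crop(name,x,y,w,h,k):
    im=cv2.imread(f"pics/{name}.png")[y:y+h,x:x+w]; cv2.imwrite(f"pics/{name}_c{x}_{y}.png",cv2.resize(im,None,fx=k,fy=k,interpolation=cv2.INTER_CUBIC))
E
python3 - <<'E'
from h import *
for c in("scene","side","wrist"):
    im,m=snap(c,c+"0"); print(c,m["vertical_fov"],m["k1"],(-np.array(m["R"]).T@np.array(m["t"])).round(3))
o=bot.get_obs(); print(o["time"],o["ee_pos"],o["tcp_rot"],o["opening"],o["wrist_force"])
E
```

```text
scene 45.41012380739997 -0.043863462196574644 [1.183 0.553 0.995]
side 51.58944696403772 -0.041975980862479875 [ 0.298 -0.695  0.875]
wrist 71.06711544279031 -0.06407752635630852 [0.064 0.551 0.374]
0.15 [0.12843489 0.53463803 0.24975196] [-1.79941266e+02 -4.18812971e-04  1.66492530e+02] 0.0850113200360815 [ 0.44801154  0.39683111 -0.9756713 ]
```

View pics/scene0.png

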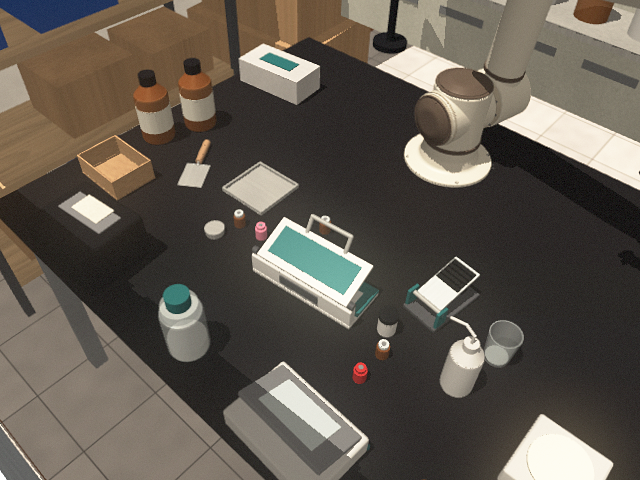

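View pics/side0.png

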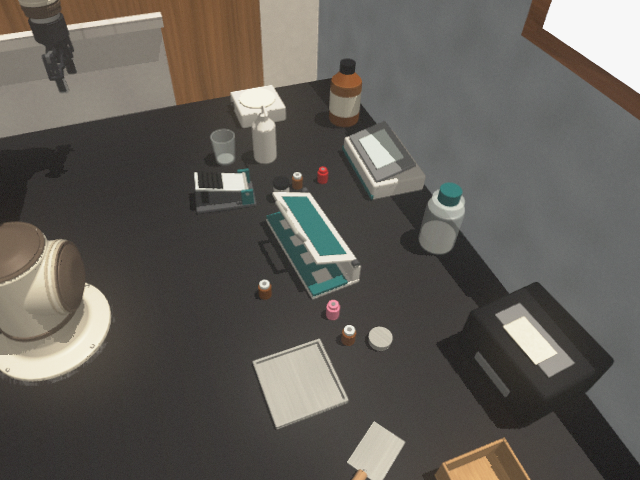

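The scene shows three amber vials, at about (239,218), (325,224) and (383,350). The pink look-alike is at (261,231) and the red one at (360,373). The crimper's cover is part-open with its bar towards the robot, the pedal is at (445,288) and the tray at (260,187). The side view shows the same vials at (349,335), (264,290) and (297,182). I'll enlarge both.

```bash
python3 -c "
from h import *
crop('side0',190,120,220,165,3.6); crop('scene0',200,150,200,150,4); crop('side0',240,270,160,120,5)
m=load('scene0');s=load('side0')
for a,b in (((239,212),(349,328)),((325,218),(264,284)),((383,343),(297,176))): print(pt(m,*a,.04).round(3),pt(s,*b,.04).round(3))
"
```

```text
[ 0.561 -0.229  0.04 ] [ 0.565 -0.225  0.04 ]
[ 0.436 -0.065  0.04 ] [ 0.439 -0.064  0.04 ]
[0.62  0.248 0.04 ] [0.62  0.245 0.04 ]
```

View pics/side0_c190_120.png

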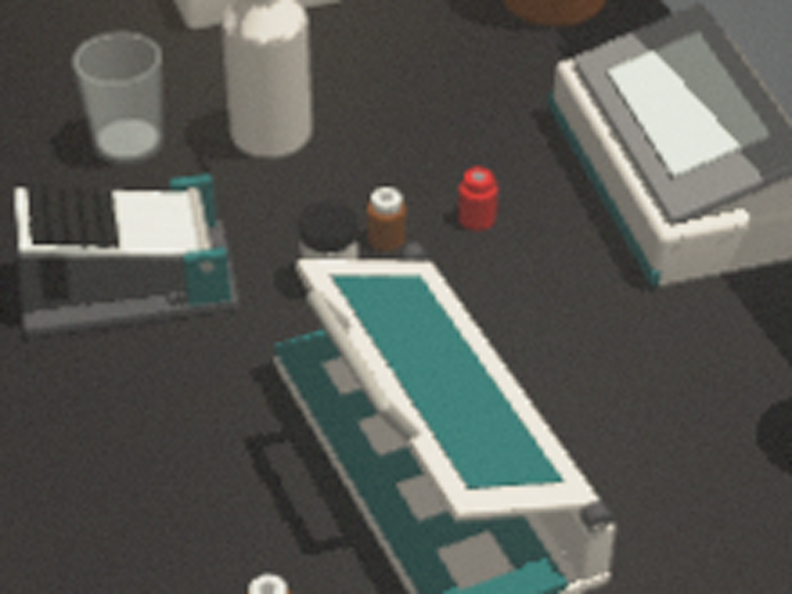

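View pics/side0_c240_270.png

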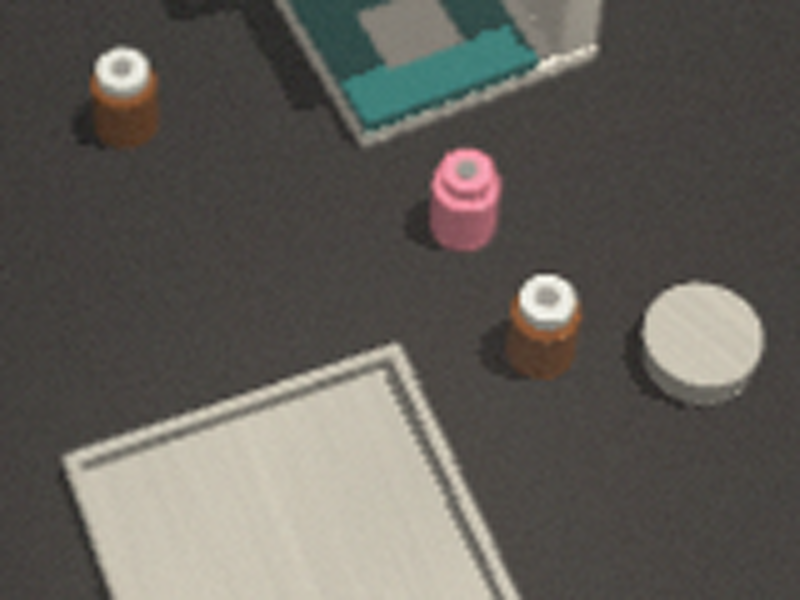

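View pics/scene0_c200_150.png

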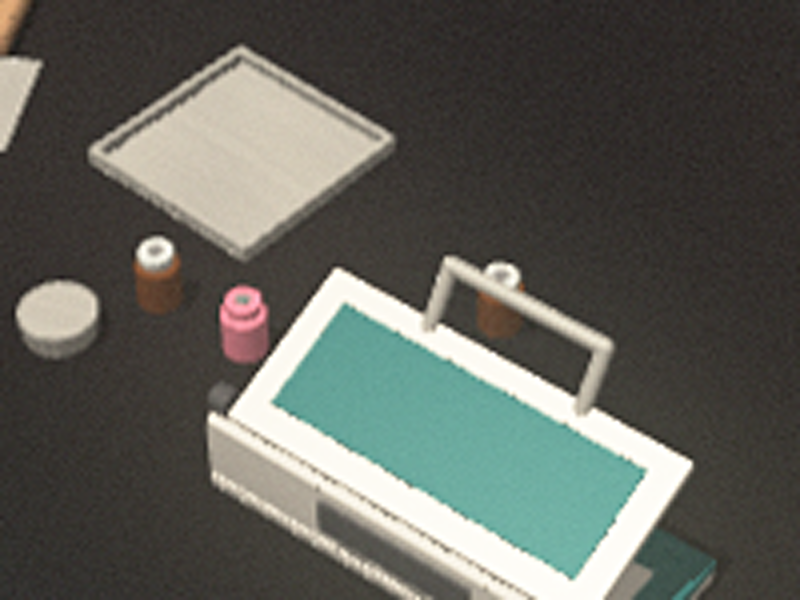

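```bash
cat > fit.py <<'E'
from h import *
from scipy.optimize import least_squares
sc=load('scene0');sd=load('side0')
A=lambda u,v:(sc,200+u/4,150+v/4)
B=lambda u,v:(sd,190+u/3.6,120+v/3.6)
C=lambda u,v:(sd,240+u/5,270+v/5)
def W(p,X):
    c,s=np.cos(p[2]),np.sin(p[2]); return [p[0]+c*X[0]-s*X[1],p[1]+s*X[0]+c*X[1],X[2]]
def cov(p,r,y,h):
    a=p[3]; return W(p,[.06-r*np.cos(a)+h*np.sin(a),y,.064+r*np.sin(a)+h*np.cos(a)])
def res(p):
    h=p[4]; L=[(A(447,262),cov(p,.121,-.05,.025)),(A(608,345),cov(p,.121,.05,.025)),
     (A(338,268),cov(p,.096,-.118,h)),(A(692,463),cov(p,.096,.118,h)),
     (B(298,262),cov(p,.096,.118,h)),(B(460,503),cov(p,.096,-.118,h)),
     (C(365,125),W(p,[-.044,-.132,.018])),(C(365,142),W(p,[-.044,-.132,0])),(B(275,347),W(p,[-.044,.132,.018])),(C(597,50),W(p,[.072,-.132,0]))]
    return np.concatenate([proj(m,X)-[u,v] for (m,u,v),X in L])
r=least_squares(res,[.52,0,.3,.4,.01],loss='soft_l1'); print("crimper",r.x.round(4)); print(res(r.x).round(1).reshape(-1,2).tolist())
p=r.x; print("bar",np.round(cov(p,.121,0,.025),4)); print("bays",[np.round(W(p,[0,y,0])[:2],4).tolist() for y in(-.09,-.03,.03,.09)])
def rt(q):
    L=[];k=.07;P=[(-k,-k),(-k,k),(k,k),(k,-k)]
    T=[A(240,48),A(394,140),A(243,257),A(90,153)]
    T2=[(sd,253.2,361.6),(sd,319.6,339.4),(sd,346,399),(sd,277,424)]
    w=[W(q,[*x,.012]) for x in P]
    return w,T,T2
for t in rt([0,0,0])[1]: print('traysc',pt(*t,.012).round(3)[:2])
for t in rt([0,0,0])[2]: print('traysd',pt(*t,.012).round(3)[:2])
print('pad',pt(sc,462,272,.071).round(3),pt(*B(75,217),.071).round(3))
print('pedbase side',[pt(*B(*x),.0).round(3)[:2].tolist() for x in((28,330),(235,300))])
print('vials',pt(*A(157,249),.04).round(4),pt(*A(501,272),.04).round(4),pt(*C(547,296),.04).round(4),pt(*C(122,66),.04).round(4),pt(*B(387,197),.04).round(4))
print('tin',pt(*C(703,332),.017).round(3),'jar',pt(*B(330,225),.058).round(3),pt(sc,388,315,.058).round(3),'pink',pt(*C(467,170),.04).round(3),'red',pt(*B(478,177),.04).round(3),'beak',pt(*B(118,55),.08).round(3),'bottletop',pt(*B(265,-15),.15).round(3))
E
python3 fit.py
```

```text
crimper [0.5625 0.027  0.1055 0.4244 0.001 ]
[[-0.2, 1.0], [-1.5, 0.7], [-1.4, 0.2], [0.7, 0.1], [-0.6, -2.0], [0.3, 1.3], [-0.2, -0.6], [-0.4, 1.0], [-1.4, -0.7], [-0.2, 1.0]]
bar [0.5227 0.0228 0.1366]
bays [[0.572, -0.0625], [0.5656, -0.0028], [0.5593, 0.0569], [0.553, 0.1165]]
traysc [ 0.373 -0.353]
traysc [ 0.37  -0.214]
traysc [ 0.512 -0.207]
traysc [ 0.512 -0.347]
traysd [ 0.37  -0.217]
traysd [ 0.508 -0.214]
traysd [ 0.509 -0.348]
traysd [ 0.376 -0.35 ]
pad [0.384 0.274 0.071] [0.402 0.265 0.071]
pedbase side [[0.354, 0.241], [0.499, 0.223]]
vials [ 0.5615 -0.2281  0.04  ] [ 0.4358 -0.065   0.04  ] [ 0.565  -0.2274  0.04  ] [ 0.4403 -0.0625  0.04  ] [0.6226 0.2496 0.04  ]
tin [ 0.625 -0.251  0.017] jar [0.568 0.214 0.058] [0.571 0.221 0.058] pink [ 0.558 -0.161  0.04 ] red [0.693 0.249 0.04 ] beak [0.471 0.426 0.08 ] bottletop [0.574 0.376 0.15 ]
```

Both cameras agree on the fits to within 2–3 mm:

| Item | Position (m) | Notes |
|---|---|---|
| Crimper origin | (.5625, .027) | yaw 6°, cover at .42 rad |
| Vials | (.563, −.228), (.438, −.064), (.622, .249) | three present |
| Tray | (.441, −.281) | |

I'll move above the cover bar with the fingers closing along crimper x.

```bash
R=$(true)
python3 -m crank '[[[0.76,-0.98,0,0,0,-0.394],[0.76,-0.98,0,0,0,-0.394],[0.76,-0.98,0,0,0,-0.394],[0.76,-0.98,0,0,0,-0.394],[0.76,-0.98,0,0,0,-0.394],[0.76,-0.98,0,0,0,-0.394],[0.76,-0.98,0,0,0,-0.394],[0.76,-0.98,0,0,0,-0.394],[0.76,-0.98,0,0,0,-0.394],[0.76,-0.98,0,0,0,-0.394],[0.76,-0.98,0,0,0,-0.394],[0.76,-0.98,0,0,0,-0.394],[0.76,-0.98,0,0,0,-0.394]]]' 0.5
python3 -m crank '[[[0.76,-0.98,0,0,0,-0.394],[0.76,-0.98,0,0,0,-0.394],[0.76,-0.98,0,0,0,-0.394],[0.76,-0.98,0,0,0,-0.394],[0.76,-0.98,0,0,0,-0.394],[0.76,-0.98,0,0,0,-0.394],[0.76,-0.98,0,0,0,-0.394],[0.76,-0.98,0,0,0,-0.394],[0.76,-0.98,0,0,0,-0.394],[0.76,-0.98,0,0,0,-0.394],[0.76,-0.98,0,0,0,-0.394],[0.76,-0.98,0,0,0,-0.394],[0.76,-0.98,0,0,0,-0.394],[0,0,0,0,0,0],[0,0,0,0,0,0]]]'
python3 -c "
from h import *
snap('wrist','w1');print(bot.get_obs()['q'])"
```

```text
time: 1.23
ee_pos: [0.3266, 0.2789, 0.2502]
tcp_rot: [-180.0, -0.0, 131.1]
wrist_force: [0.3, 0.5, -0.4]
opening: 0.0426
grasp_force: 0.0
time: 2.48
ee_pos: [0.5239, 0.0243, 0.2496]
tcp_rot: [-179.9, -0.0, 96.0]
wrist_force: [0.5, 0.4, 0.6]
opening: 0.0429
grasp_force: 0.0
[2.73324067e+00 1.46204732e+00 6.35374117e+00 9.49533036e+01
 1.02729517e-02 8.66895066e+01]
```

View pics/w1.png

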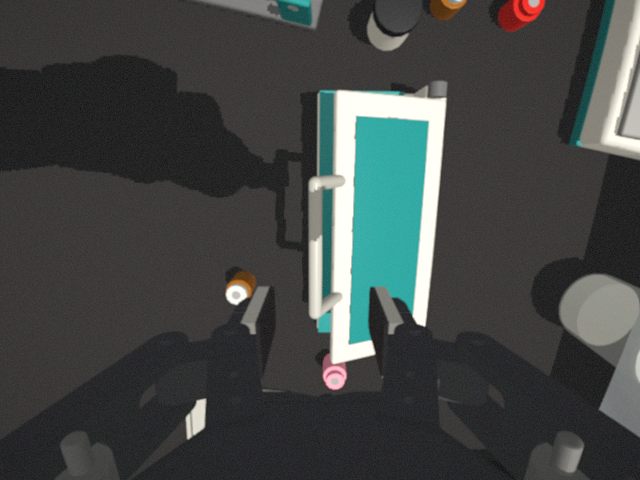

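The wrist view has the bar running from (316,183) to (316,312), the vial 2 cap at (236,295) and the bays under the cover. I'll check the fit against it.

```bash
python3 -c "
from fit import *
m=load('w1')
for y in(-.05,.05): print('bar end',proj(m,cov(p,.121,y,.025)))
print(pt(m,316,248,.1366),'vial2',pt(m,236,295,.04))
" | tail -3
```

```text
bar end [321.01637985 313.19404539]
bar end [320.52240492 182.43577178]
[0.51899168 0.02495602 0.1366    ] vial2 [ 0.43910481 -0.06315363  0.04      ]
```

```bash
python3 -m crank '[[[-0.1,0,-0.8,0,0,0],[-0.1,0,-0.8,0,0,0],[0,0,-0.8,0,0,0],[0,0,-0.8,0,0,0],[0,0,-0.8,0,0,0],[0,0,-0.8,0,0,0],[0,0,-0.4,0,0,0],[0,0,-0.2,0,0,0],[0,0,0,0,0,0],[0,0,0,0,0,0]]]' 0.3 25
python3 -m crank '[[[0,0,0,0,0,0],[0,0,0,0,0,0],[0,0,0,0,0,0],[0,0,0,0,0,0],[0,0,0,0,0,0],[0,0,0,0,0,0]]]' 0 25
python3 - <<'E'
from fit import *
print("arc waypoints shift per row (units), 20 rows from a0 to 1.72")
c,s=np.cos(p[2]),np.sin(p[2])
P=[cov(p,.121,0,.025) for a in [0] ]
def bar(a): q=p.copy(); q[3]=a; return np.array(cov(q,.121,0,.025))
a=np.linspace(p[3],1.72,21); d=np.diff([bar(x) for x in a],axis=0)/.02; print(d.round(2).tolist())
E
```

```text
time: 3.37
ee_pos: [0.5198, 0.0255, 0.1431]
tcp_rot: [180.0, 0.0, 96.1]
wrist_force: [-0.4, -0.1, -0.1]
opening: 0.0256
grasp_force: 0.0
time: 3.87
ee_pos: [0.5188, 0.0252, 0.1432]
tcp_rot: [-179.9, -0.0, 96.0]
wrist_force: [-7.6, 0.4, 4.6]
opening: 0.0082
grasp_force: 25.3
crimper [0.5625 0.027  0.1055 0.4244 0.001 ]
[[-0.2, 1.0], [-1.5, 0.7], [-1.4, 0.2], [0.7, 0.1], [-0.6, -2.0], [0.3, 1.3], [-0.2, -0.6], [-0.4, 1.0], [-1.4, -0.7], [-0.2, 1.0]]
bar [0.5227 0.0228 0.1366]
bays [[0.572, -0.0625], [0.5656, -0.0028], [0.5593, 0.0569], [0.553, 0.1165]]
traysc [ 0.373 -0.353]
traysc [ 0.37  -0.214]
traysc [ 0.512 -0.207]
traysc [ 0.512 -0.347]
traysd [ 0.37  -0.217]
traysd [ 0.508 -0.214]
traysd [ 0.509 -0.348]
traysd [ 0.376 -0.35 ]
pad [0.384 0.274 0.071] [0.402 0.265 0.071]
pedbase side [[0.354, 0.241], [0.499, 0.223]]
vials [ 0.5615 -0.2281  0.04  ] [ 0.4358 -0.065   0.04  ] [ 0.565  -0.2274  0.04  ] [ 0.4403 -0.0625  0.04  ] [0.6226 0.2496 0.04  ]
tin [ 0.625 -0.251  0.017] jar [0.568 0.214 0.058] [0.571 0.221 0.058] pink [ 0.558 -0.161  0.04 ] red [0.693 0.249 0.04 ] beak [0.471 0.426 0.08 ] bottletop [0.574 0.376 0.15 ]
arc waypoints shift per row (units), 20 rows from a0 to 1.72
[[0.24, 0.03, 0.32], [0.26, 0.03, 0.3], [0.28, 0.03, 0.28], [0.3, 0.03, 0.26], [0.32, 0.03, 0.24], [0.33, 0.04, 0.22], [0.34, 0.04, 0.2], [0.36, 0.04, 0.18], [0.37, 0.04, 0.15], [0.38, 0.04, 0.13], [0.38, 0.04, 0.1], [0.39, 0.04, 0.08], [0.39, 0.04, 0.05], [0.4, 0.04, 0.03], [0.4, 0.04, 0.0], [0.4, 0.04, -0.02], [0.39, 0.04, -0.05], [0.39, 0.04, -0.08], [0.38, 0.04, -0.1], [0.38, 0.04, -0.13]]
```

```bash
python3 -m crank '[[[0.24,0.03,0.32,0,0,0],[0.26,0.03,0.3,0,0,0],[0.28,0.03,0.28,0,0,0],[0.3,0.03,0.26,0,0,0],[0.32,0.03,0.24,0,0,0],[0.33,0.04,0.22,0,0,0],[0.34,0.04,0.2,0,0,0],[0,0,0,0,0,0]]]' 0 40
python3 -m crank '[[[0.36,0.04,0.18,0,0,0],[0.37,0.04,0.15,0,0,0],[0.38,0.04,0.13,0,0,0],[0.38,0.04,0.1,0,0,0],[0.39,0.04,0.08,0,0,0],[0.39,0.04,0.05,0,0,0],[0.4,0.04,0.03,0,0,0],[0,0,0,0,0,0]]]'
python3 -c "
from h import *
snap('side','s1')"
```

```text
time: 4.53
ee_pos: [0.5604, 0.0293, 0.1828]
tcp_rot: [180.0, 0.1, 96.0]
wrist_force: [-16.7, -2.5, 26.2]
opening: 0.0084
grasp_force: 42.9
time: 5.2
ee_pos: [0.6164, 0.0348, 0.197]
tcp_rot: [179.6, 0.1, 96.0]
wrist_force: [2.0, -3.0, 15.7]
opening: 0.0078
grasp_force: 44.1
```

View pics/s1.png

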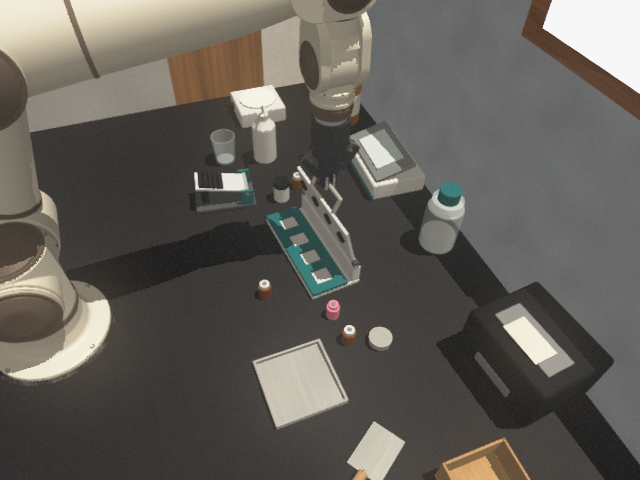

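The cover follows and is near upright, with all the bays visible in the side view. I'll finish the arc a little higher.

```bash
python3 -m crank '[[[0.4,0.04,0.05,0,0,0],[0.4,0.04,0.03,0,0,0],[0.39,0.04,0,0,0,0],[0.39,0.04,-0.03,0,0,0],[0.38,0.04,-0.06,0,0,0],[0.3,0.04,-0.08,0,0,0],[0,0,0,0,0,0]]]'
python3 -m crank '[[[0,0,0,0,0,0],[0,0,0,0,0,0],[0,0,0.5,0,0,0],[0,0,1,0,0,0],[0,0,1,0,0,0],[0,0,0.5,0,0,0],[0,0,0,0,0,0]]]' 0.35
python3 -c "
from h import *
snap('side','s2');snap('wrist','w2');crop('side','x','y') if 0 else crop('side' and 's2',190,120,220,165,3.6)"
```

```text
time: 5.83
ee_pos: [0.6607, 0.0393, 0.1918]
tcp_rot: [179.9, 0.1, 96.0]
wrist_force: [3.4, -5.1, -0.6]
opening: 0.0081
grasp_force: 41.5
time: 6.42
ee_pos: [0.6602, 0.0405, 0.2552]
tcp_rot: [179.7, -0.0, 96.1]
wrist_force: [-0.6, -0.5, 0.8]
opening: 0.0298
grasp_force: 0.0
```

View pics/s2_c190_120.png

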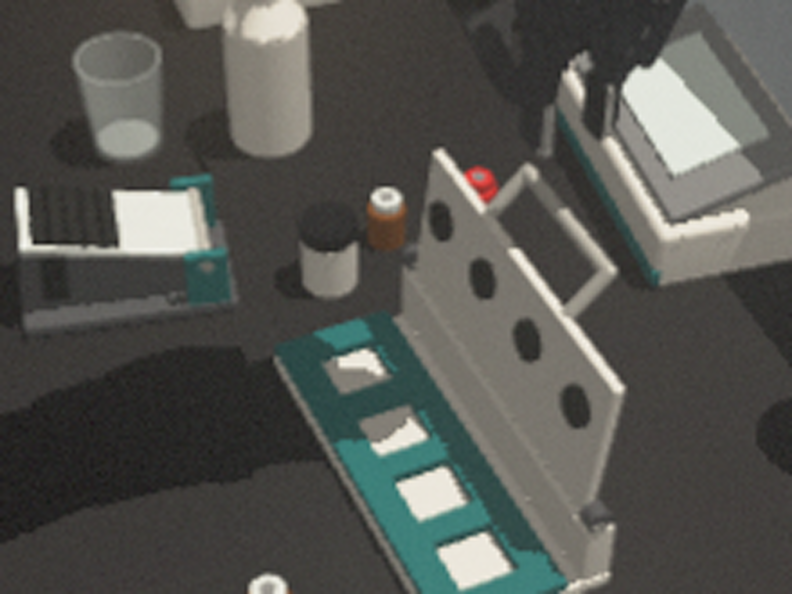

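The cover stands open at about 1.7 rad and all four bays are clear in the crop, centred at (476,560), (432,493), (394,431) and (358,370). I'll check these against the fit and work out the moves.

```bash
python3 fit.py|grep bays
python3 - <<'E'
from h import *
sd=load('s2');B=lambda u,v:(sd,190+u/3.6,120+v/3.6)
for u,v in((476,560),(432,493),(394,431),(358,370)): print(pt(*B(u,v),.012).round(4)[:2])
print('vial3',pt(*B(387,197),.04).round(4),'jar',pt(*B(330,225),.058).round(3))
print(bot.get_obs()['q'])
E
```

```text
bays [[0.572, -0.0625], [0.5656, -0.0028], [0.5593, 0.0569], [0.553, 0.1165]]
[ 0.5719 -0.0634]
[ 0.565  -0.0033]
[0.5599 0.0553]
[0.5555 0.1164]
vial3 [0.6226 0.2496 0.04  ] jar [0.568 0.214 0.058]
[3.49800712e+00 2.12766904e+01 2.95785856e+01 9.82427197e+01
 1.15384397e-02 8.74261563e+01]
```

```bash
cat > det.py <<'E'
from h import *
import sys
def amber(im,m,z=.015,zoff=0):
    hsv=cv2.cvtColor(im,cv2.COLOR_RGB2HSV); k=cv2.inRange(hsv,(5,130,50),(18,255,230))
    n,l,s,c=cv2.connectedComponentsWithStats(k); out=[]
    for i in range(1,n):
        if s[i,4]>25:
            q=pt(m,*c[i],z); 
            if .2<q[0]<.8 and abs(q[1])<.4: out.append((q.round(3)[:2].tolist(),int(s[i,4]),c[i].round().tolist()))
    return out
for c in sys.argv[1:]:
    m=bot.camera_model(c); im=bot.camera(c); cv2.imwrite(f"pics/last_{c}.png",im[:,:,::-1]); np.save(f"pics/last_{c}.npy",np.array([m],dtype=object))
    print(c,amber(im,m))
E
python3 -m crank '[[[-0.136,0.743,0,0,0,0.935],[-0.136,0.743,0,0,0,0.935],[-0.136,0.743,0,0,0,0.935],[-0.136,0.743,0,0,0,0.935],[-0.136,0.743,0,0,0,0.935],[-0.136,0.743,0,0,0,0.935],[-0.136,0.743,0,0,0,0.935],[-0.136,0.743,0,0,0,0.935],[-0.136,0.743,0,0,0,0.935],[-0.136,0.743,0,0,0,0.935],[-0.136,0.743,0,0,0,0.935],[-0.136,0.743,0,0,0,0.935],[-0.136,0.743,0,0,0,0.935],[-0.136,0.743,0,0,0,0.935],[0,0,0,0,0,0],[0,0,0,0,0,0]]]' 0.6
python3 det.py side wrist scene
```

```text
time: 7.85
ee_pos: [0.6211, 0.2487, 0.2501]
tcp_rot: [-180.0, -0.1, -174.0]
wrist_force: [-0.7, 0.2, -0.2]
opening: 0.0506
grasp_force: 0.0
side [([0.44, -0.068], 85, [265.0, 292.0]), ([0.565, -0.227], 41, [349.0, 336.0])]
wrist [([0.442, -0.057], 766, [40.0, 17.0]), ([0.615, 0.25], 216, [323.0, 214.0])]
scene [([0.567, -0.229], 66, [238.0, 221.0]), ([0.442, -0.061], 103, [324.0, 228.0]), ([0.626, 0.252], 144, [382.0, 353.0])]
```

```bash
python3 -m crank '[[[0.02,0.03,-1,0,0,0],[0,0,-1,0,0,0],[0,0,-1,0,0,0],[0,0,-1,0,0,0],[0,0,-1,0,0,0],[0,0,-1,0,0,0],[0,0,-1,0,0,0],[0,0,-1,0,0,0],[0,0,-1,0,0,0],[0,0,-1,0,0,0],[0,0,-0.7,0,0,0],[0,0,-0.4,0,0,0],[0,0,0,0,0,0]]]' 0.6 30
python3 -m crank '[[[0,0,0,0,0,0],[0,0,0,0,0,0],[0,0,0,0,0,0],[0,0,0,0,0,0],[0,0,0,0,0,0],[0,0,0,0,0,0]]]' 0 30
python3 -m crank '[[[0,0,0.3,0,0,0],[0,0,0.7,0,0,0],[0,0,0.9,0,0,0],[0,0,1,0,0,0],[0,0,1,0,0,0],[0,0,1,0,0,0],[0,0,0.5,0,0,0],[0,0,0,0,0,0]]]'
```

```text
time: 9.08
ee_pos: [0.6211, 0.2477, 0.0272]
tcp_rot: [-179.9, -0.2, -174.0]
wrist_force: [-0.8, -1.0, 0.1]
opening: 0.0513
grasp_force: 0.0
time: 9.58
ee_pos: [0.6228, 0.249, 0.0308]
tcp_rot: [180.0, 0.1, -173.9]
wrist_force: [-0.1, -1.0, 5.9]
opening: 0.027
grasp_force: 30.0
time: 10.25
ee_pos: [0.6229, 0.2493, 0.1403]
tcp_rot: [179.9, 0.2, -173.9]
wrist_force: [-0.2, -0.4, -0.1]
opening: 0.027
grasp_force: 29.6
```

```bash
python3 -m crank '[[[-0.8,-0.1,0,0,0,0],[-0.85,-0.3,0,0,0,0],[-0.85,-0.5,0,0,0,0],[-0.8,-0.8,0,0,0,0],[-0.15,-0.95,0,0,0,0],[0,-0.95,0,0,0,0],[0,-0.95,0,0,0,0],[0,-0.95,0,0,0,0],[0,-0.8,0,0,0,0],[0,-0.35,0,0,0,0],[0,0,0,0,0,0],[0,0,0,0,0,0]]]'
python3 -m crank '[[[0,0,-0.8,0,0,0],[0,0,-1,0,0,0],[0,0,-1,0,0,0],[0,0,-0.9,0,0,0],[0,0,-0.6,0,0,0],[0,0,-0.3,0,0,0],[0,0,0,0,0,0],[0,0,0,0,0,0]]]'
```

```text
time: 11.25
ee_pos: [0.5529, 0.1159, 0.1366]
tcp_rot: [180.0, -0.0, -174.0]
wrist_force: [0.8, 0.4, -1.6]
opening: 0.0267
grasp_force: 29.6
time: 11.92
ee_pos: [0.5532, 0.1162, 0.0457]
tcp_rot: [180.0, 0.0, -173.9]
wrist_force: [-0.0, 1.2, 0.1]
opening: 0.0265
grasp_force: 29.6
```

```bash
python3 -m crank '[[[0,0,-0.15,0,0,0],[0,0,-0.1,0,0,0],[0,0,0,0,0,0],[0,0,0,0,0,0]]]'
python3 -m crank '[[[0,0,0,0,0,0],[0,0,0,0,0,0],[0,0,0,0,0,0],[0,0,0.4,0,0,0],[0,0,0.8,0,0,0],[0,0,1,0,0,0],[0,0,1,0,0,0],[0,0,1,0,0,0],[0,0,0.8,0,0,0],[0,0,0,0,0,0]]]' 0.5
python3 det.py side wrist scene
```

```text
time: 12.25
ee_pos: [0.5533, 0.1159, 0.0407]
tcp_rot: [180.0, 0.0, -173.9]
wrist_force: [1.0, -0.7, 0.1]
opening: 0.0265
grasp_force: 29.7
time: 13.08
ee_pos: [0.5544, 0.1161, 0.1446]
tcp_rot: [180.0, 0.3, -173.9]
wrist_force: [0.3, 0.5, 0.5]
opening: 0.0427
grasp_force: 0.0
side [([0.439, -0.068], 90, [265.0, 292.0]), ([0.565, -0.225], 36, [348.0, 335.0])]
wrist [([0.44, -0.058], 1404, [94.0, 65.0]), ([0.546, 0.117], 390, [323.0, 234.0])]
scene [([0.568, -0.228], 74, [238.0, 221.0]), ([0.445, -0.061], 91, [324.0, 228.0]), ([0.548, 0.115], 59, [353.0, 293.0])]
```

```bash
python3 -m crank '[[[-0.58,-0.9,0,0,0,0],[-0.58,-0.9,0,0,0,0],[-0.58,-0.9,0,0,0,0],[-0.58,-0.9,0,0,0,0],[-0.58,-0.9,0,0,0,0],[-0.58,-0.9,0,0,0,0],[-0.58,-0.9,0,0,0,0],[-0.58,-0.9,0,0,0,0],[-0.58,-0.9,0,0,0,0],[-0.58,-0.9,0,0,0,0],[0,0,0,0,0,0],[0,0,0,0,0,0]]]' 0.6
python3 det.py scene
python3 -m crank '[[[0,0,-1,0,0,0],[0,0,-1,0,0,0],[0,0,-1,0,0,0],[0,0,-1,0,0,0],[0,0,-0.9,0,0,0],[0,0,-0.6,0,0,0],[0,0,-0.3,0,0,0],[0,0,0,0,0,0],[0,0,0,0,0,0]]]' 0.6 30
```

```text
time: 14.23
ee_pos: [0.4363, -0.0647, 0.1394]
tcp_rot: [180.0, -0.1, -174.1]
wrist_force: [-0.0, -0.2, -0.8]
opening: 0.051
grasp_force: 0.0
scene [([0.568, -0.229], 65, [238.0, 221.0]), ([0.442, -0.061], 105, [324.0, 228.0]), ([0.548, 0.116], 66, [354.0, 293.0])]
time: 15.03
ee_pos: [0.4373, -0.064, 0.0246]
tcp_rot: [-180.0, 0.0, -173.9]
wrist_force: [-0.5, 0.3, 0.1]
opening: 0.0516
grasp_force: 0.0
```

```bash
python3 -m crank '[[[0.05,0,0.2,0,0,0],[0,0,0,0,0,0]]]'
python3 -m crank '[[[0,0,0,0,0,0],[0,0,0,0,0,0],[0,0,0,0,0,0],[0,0,0,0,0,0],[0,0,0,0,0,0],[0,0,0,0,0,0]]]' 0 30
python3 -m crank '[[[0,0,0.3,0,0,0],[0,0,0.7,0,0,0],[0,0,1,0,0,0],[0,0,1,0,0,0],[0,0,1,0,0,0],[0.6,0.3,0.5,0,0,0],[0.9,0.42,0,0,0,0],[0.9,0.42,0,0,0,0],[0.9,0.43,0,0,0,0],[0.9,0.43,0,0,0,0],[0.9,0.43,0,0,0,0],[0.9,0.43,0,0,0,0],[0.3,0.17,0,0,0,0],[0,0,0,0,0,0],[0,0,0,0,0,0]]]'
```

```text
time: 15.2
ee_pos: [0.4392, -0.0643, 0.03]
tcp_rot: [-180.0, 0.1, -173.9]
wrist_force: [-1.0, -1.0, -0.0]
opening: 0.0514
grasp_force: 0.0
time: 15.7
ee_pos: [0.4385, -0.0643, 0.0291]
tcp_rot: [-180.0, 0.1, -174.0]
wrist_force: [-1.0, 0.2, 5.3]
opening: 0.0271
grasp_force: 29.3
time: 16.95
ee_pos: [0.5634, -0.0037, 0.1181]
tcp_rot: [-180.0, -0.1, -173.9]
wrist_force: [0.2, -0.4, 0.4]
opening: 0.0268
grasp_force: 29.6
```

```bash
python3 -m crank '[[[0.05,0.02,-0.7,0,0,0],[0,0,-1,0,0,0],[0,0,-0.9,0,0,0],[0,0,-0.6,0,0,0],[0,0,-0.4,0,0,0],[0,0,-0.25,0,0,0],[0,0,0,0,0,0],[0,0,0,0,0,0]]]'
python3 -m crank '[[[0,0,0,0,0,0],[0,0,0,0,0,0],[0,0,0,0,0,0],[0,0,0.4,0,0,0],[0,0,0.8,0,0,0],[0,0,1,0,0,0],[0,0,1,0,0,0],[0,0,0.8,0,0,0],[0,0,0,0,0,0]]]' 0.5
python3 det.py side wrist scene
```

```text
time: 17.62
ee_pos: [0.5651, -0.0033, 0.0419]
tcp_rot: [-180.0, 0.0, -174.0]
wrist_force: [-0.1, 0.4, 0.7]
opening: 0.0267
grasp_force: 29.6
time: 18.37
ee_pos: [0.5666, -0.0032, 0.1258]
tcp_rot: [-180.0, 0.3, -173.9]
wrist_force: [1.1, -0.4, 0.5]
opening: 0.0429
grasp_force: 0.0
side [([0.565, -0.226], 35, [348.0, 335.0])]
wrist [([0.563, -0.222], 1478, [28.0, 216.0]), ([0.552, 0.117], 1019, [485.0, 248.0]), ([0.56, -0.001], 434, [324.0, 243.0])]
scene [([0.567, -0.229], 66, [238.0, 221.0]), ([0.549, 0.116], 63, [353.0, 293.0])]
```

```bash
python3 -m crank '[[[0,-0.95,0,0,0,0],[0,-0.95,0,0,0,0],[0,-0.95,0,0,0,0],[0,-0.95,0,0,0,0],[0,-0.95,0,0,0,0],[0,-0.95,0,0,0,0],[0,-0.95,0,0,0,0],[-0.05,-0.95,0,0,0,0],[-0.05,-0.95,0,0,0,0],[-0.05,-0.95,0,0,0,0],[0,-0.95,0,0,0,0],[0,-0.8,0,0,0,0],[0,0,0,0,0,0],[0,0,0,0,0,0]]]' 0.6
python3 det.py side wrist scene
```

```text
time: 19.68
ee_pos: [0.5616, -0.2286, 0.1203]
tcp_rot: [179.9, -0.1, -174.0]
wrist_force: [0.9, 0.5, -0.1]
opening: 0.0513
grasp_force: 0.0
side [([0.565, -0.225], 39, [348.0, 335.0])]
wrist [([0.558, -0.228], 643, [321.0, 247.0]), ([0.569, 0.003], 1337, [614.0, 290.0])]
scene [([0.568, -0.227], 82, [238.0, 221.0]), ([0.549, 0.116], 64, [353.0, 293.0])]
```

```bash
python3 -m crank '[[[0.06,0.03,-1,0,0,0],[0,0,-1,0,0,0],[0,0,-1,0,0,0],[0,0,-0.9,0,0,0],[0,0,-0.5,0,0,0],[0,0,-0.2,0,0,0],[0,0,0,0,0,0],[0,0,0,0,0,0]]]' 0.6 30
python3 -m crank '[[[0,0,0,0,0,0],[0,0,0,0,0,0],[0,0,0,0,0,0],[0,0,0,0,0,0],[0,0,0,0,0,0],[0,0,0,0,0,0]]]' 0 30
python3 -m crank '[[[0,0,0.3,0,0,0],[0,0,0.7,0,0,0],[0,0,1,0,0,0],[0,0,1,0,0,0],[0,0,1,0,0,0],[0.05,0.7,0.5,0,0,0],[0.05,0.95,0,0,0,0],[0.05,0.95,0,0,0,0],[0.05,0.95,0,0,0,0],[0.05,0.95,0,0,0,0],[0.05,0.95,0,0,0,0],[0.05,0.95,0,0,0,0],[0.05,0.95,0,0,0,0],[0.05,0.8,0,0,0,0],[0,0,0,0,0,0],[0,0,0,0,0,0]]]'
```

```text
time: 20.5
ee_pos: [0.5637, -0.2275, 0.0302]
tcp_rot: [-180.0, 0.0, -173.9]
wrist_force: [0.2, -0.0, -0.1]
opening: 0.0512
grasp_force: 0.0
time: 21.0
ee_pos: [0.5639, -0.2278, 0.0307]
tcp_rot: [-180.0, 0.1, -173.9]
wrist_force: [-1.8, 0.7, 5.1]
opening: 0.0267
grasp_force: 29.5
time: 22.33
ee_pos: [0.572, -0.0635, 0.1193]
tcp_rot: [-180.0, -0.0, -173.8]
wrist_force: [-0.1, -0.5, -0.6]
opening: 0.0269
grasp_force: 29.6
```

Exactly over bay 1; lower and release.

```bash
python3 -m crank '[[[0,0.02,-0.7,0,0,0],[0,0,-1,0,0,0],[0,0,-0.9,0,0,0],[0,0,-0.6,0,0,0],[0,0,-0.4,0,0,0],[0,0,-0.27,0,0,0],[0,0,0,0,0,0],[0,0,0,0,0,0]]]'
python3 -m crank '[[[0,0,0,0,0,0],[0,0,0,0,0,0],[0,0,0,0,0,0],[0,0,0.4,0,0,0],[0,0,0.8,0,0,0],[0,0,1,0,0,0],[0,0,1,0,0,0],[0,0,1,0,0,0],[0,0,1,0,0,0],[0,0,1,0,0,0],[0,0,1,0,0,0],[0,0,0.8,0,0,0],[0,0,0,0,0,0]]]' 0.5
python3 det.py wrist side scene
python3 -c "
from h import *
a=cv2.imread('pics/last_wrist.png')[120:440,:];b=cv2.imread('pics/last_side.png')[150:350,180:430]
b=cv2.resize(b,(400,320));cv2.imwrite('pics/v3.png',np.hstack([cv2.resize(a,(400,200)),b[:200]*0+b[60:260]]))"
```

```text
time: 23.0
ee_pos: [0.5725, -0.0644, 0.0425]
tcp_rot: [-180.0, 0.0, -174.0]
wrist_force: [0.5, 0.1, 0.2]
opening: 0.0267
grasp_force: 29.7
time: 24.08
ee_pos: [0.5733, -0.0642, 0.2064]
tcp_rot: [-179.9, 0.3, -173.9]
wrist_force: [0.3, 0.4, 0.4]
opening: 0.0429
grasp_force: 0.0
wrist [([0.566, -0.063], 181, [323.0, 219.0]), ([0.563, -0.005], 289, [383.0, 222.0]), ([0.552, 0.117], 551, [508.0, 224.0])]
side []
scene [([0.548, 0.115], 57, [353.0, 293.0])]
```

View pics/v3.png

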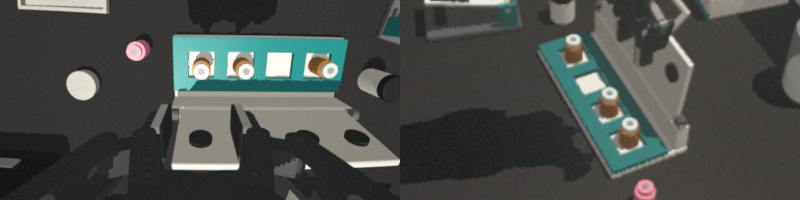

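Three vials stand upright in bays 1, 2 and 4 (wrist crop left; side crop at (573,48), (609,100) and (629,132)), with no fourth amber vial in view. Now back to the bar.

```bash
python3 -m crank '[[[0,0,0.8,0,0,-0.935],[0,0.3,0.8,0,0,-0.935],[0,0.5,0.8,0,0,-0.935],[0.4,0.44,0,0,0,-0.935],[0.4,0.4,0,0,0,-0.935],[0.4,0.4,0,0,0,-0.935],[0.4,0.4,0,0,0,-0.935],[0.4,0.4,0,0,0,-0.935],[0.4,0.4,0,0,0,-0.935],[0.4,0.4,0,0,0,-0.935],[0.4,0.4,0,0,0,-0.935],[0.4,0.4,0,0,0,-0.935],[0.4,0.4,0,0,0,-0.935],[0.35,0.36,0,0,0,-0.935],[0,0,0,0,0,0],[0,0,0,0,0,0]]]' 0.35
python3 -m crank '[[[0,0,-0.8,0,0,0],[0,0,-1,0,0,0],[0,0,-0.8,0,0,0],[0,0,-0.4,0,0,0],[0,0,0,0,0,0],[0,0,0,0,0,0]]]'
```

```text
time: 25.57
ee_pos: [0.6589, 0.04, 0.2483]
tcp_rot: [-179.9, 0.0, 96.3]
wrist_force: [-0.2, 0.3, -0.1]
opening: 0.0299
grasp_force: 0.0
time: 26.07
ee_pos: [0.6588, 0.0395, 0.1901]
tcp_rot: [-180.0, -0.0, 96.1]
wrist_force: [-0.9, 0.0, -0.1]
opening: 0.0296
grasp_force: 0.0
```

```bash
python3 -m crank '[[[0,0,0,0,0,0],[0,0,0,0,0,0],[0,0,0,0,0,0],[0,0,0,0,0,0],[0,0,0,0,0,0]]]' 0 40
python3 - <<'E'
import numpy as np
c,s=.9944,.1053
def bar(a):
    f=a+.2038; r=-.1236*np.cos(f); return np.array([.6222+c*r,.0333+s*r,.064+.1236*np.sin(f)])
print(bar(1.686),bar(0))
a=np.linspace(1.686,0,25); print((np.diff([bar(x) for x in a],axis=0)/.02).round(2).tolist())
E
```

```text
time: 26.48
ee_pos: [0.6598, 0.0397, 0.1915]
tcp_rot: [179.9, 0.0, 96.1]
wrist_force: [0.5, -0.9, 6.4]
opening: 0.0083
grasp_force: 39.3
[0.66074644 0.0373818  0.18136418] [0.50183579 0.02055427 0.08901567]
[[-0.41, -0.04, 0.12], [-0.42, -0.04, 0.09], [-0.43, -0.05, 0.06], [-0.43, -0.05, 0.03], [-0.43, -0.05, 0.0], [-0.43, -0.05, -0.03], [-0.43, -0.05, -0.06], [-0.42, -0.04, -0.09], [-0.42, -0.04, -0.12], [-0.41, -0.04, -0.15], [-0.39, -0.04, -0.18], [-0.38, -0.04, -0.2], [-0.37, -0.04, -0.23], [-0.35, -0.04, -0.26], [-0.33, -0.03, -0.28], [-0.31, -0.03, -0.3], [-0.29, -0.03, -0.32], [-0.26, -0.03, -0.34], [-0.24, -0.03, -0.36], [-0.21, -0.02, -0.38], [-0.19, -0.02, -0.39], [-0.16, -0.02, -0.4], [-0.13, -0.01, -0.41], [-0.1, -0.01, -0.42]]
```

```bash
python3 -m crank '[[[-0.41,-0.04,0.12,0,0,0],[-0.42,-0.04,0.09,0,0,0],[-0.43,-0.05,0.06,0,0,0],[-0.43,-0.05,0.03,0,0,0],[-0.43,-0.05,0,0,0,0],[-0.43,-0.05,-0.03,0,0,0],[-0.43,-0.05,-0.06,0,0,0],[-0.42,-0.04,-0.09,0,0,0],[-0.42,-0.04,-0.12,0,0,0],[-0.41,-0.04,-0.15,0,0,0],[-0.39,-0.04,-0.18,0,0,0],[-0.38,-0.04,-0.2,0,0,0],[0,0,0,0,0,0]]]'
python3 -m crank '[[[-0.37,-0.04,-0.23,0,0,0],[-0.35,-0.04,-0.26,0,0,0],[-0.33,-0.03,-0.28,0,0,0],[-0.31,-0.03,-0.3,0,0,0],[-0.29,-0.03,-0.32,0,0,0],[-0.26,-0.03,-0.34,0,0,0],[0,0,0,0,0,0]]]'
```

```text
time: 27.57
ee_pos: [0.5585, 0.0296, 0.1801]
tcp_rot: [179.9, -0.0, 96.1]
wrist_force: [-5.1, 2.8, 4.8]
opening: 0.0081
grasp_force: 41.2
time: 28.15
ee_pos: [0.5209, 0.0256, 0.1441]
tcp_rot: [180.0, -0.0, 96.1]
wrist_force: [2.2, 3.7, -5.3]
opening: 0.0082
grasp_force: 41.1
```

```bash
python3 -m crank '[[[-0.24,-0.03,-0.36,0,0,0],[-0.21,-0.02,-0.38,0,0,0],[-0.19,-0.02,-0.39,0,0,0],[-0.16,-0.02,-0.4,0,0,0],[-0.13,-0.01,-0.41,0,0,0],[-0.1,-0.01,-0.42,0,0,0],[0,0,0,0,0,0],[0,0,0,0,0,0]]]'
```

```text
time: 28.82
ee_pos: [0.5012, 0.0231, 0.0972]
tcp_rot: [179.9, -0.0, 96.1]
wrist_force: [5.9, 4.0, -1.5]
opening: 0.008
grasp_force: 42.5
```

```bash
python3 -m crank '[[[0,0,-0.15,0,0,0],[0,0,0,0,0,0]]]'
```

```text
time: 28.98
ee_pos: [0.5012, 0.023, 0.0966]
tcp_rot: [179.8, 0.0, 96.1]
wrist_force: [-2.3, 3.4, 19.1]
opening: 0.008
grasp_force: 44.8
```

The 19 N reaction shows the cover is at its stop. I'll release the bar and go over the pedal.

```bash
python3 -m crank '[[[0,0,0.15,0,0,0],[0,0,0,0,0,0],[0,0,0,0,0,0],[0,0,0.5,0,0,0],[0,0,1,0,0,0],[0,0,1,0,0,0],[0,0,1,0,0,0],[0,0,1,0,0,0],[0,0,1,0,0,0],[-0.2,0.4,0.5,0,0,0]]]' 0.3
python3 -m crank '[[[-0.41,0.95,0,0,0,0],[-0.41,0.95,0,0,0,0],[-0.41,0.95,0,0,0,0],[-0.41,0.95,0,0,0,0],[-0.41,0.95,0,0,0,0],[-0.41,0.95,0,0,0,0],[-0.41,0.95,0,0,0,0],[-0.41,0.95,0,0,0,0],[-0.41,0.95,0,0,0,0],[-0.41,0.95,0,0,0,0],[-0.41,0.95,0,0,0,0],[-0.41,0.95,0,0,0,0],[-0.2,0.6,0,0,0,0],[0,0,0,0,0,0],[0,0,0,0,0,0]]]' 0 40
python3 det.py wrist side
python3 -c "
from h import *
a=cv2.imread('pics/last_wrist.png');b=cv2.imread('pics/last_side.png')[140:310,180:380]
cv2.imwrite('pics/v4.png',np.hstack([cv2.resize(a,(400,300)),cv2.resize(b,(353,300))]))"
```

```text
time: 29.82
ee_pos: [0.497, 0.0304, 0.2199]
tcp_rot: [179.9, 0.0, 96.0]
wrist_force: [-0.6, 0.2, 0.6]
opening: 0.0256
grasp_force: 0.0
time: 31.07
ee_pos: [0.3933, 0.2714, 0.2171]
tcp_rot: [-180.0, 0.0, 96.2]
wrist_force: [0.0, 0.4, 0.1]
opening: -0.0001
grasp_force: 0.0
wrist []
side []
```

View pics/v4.png

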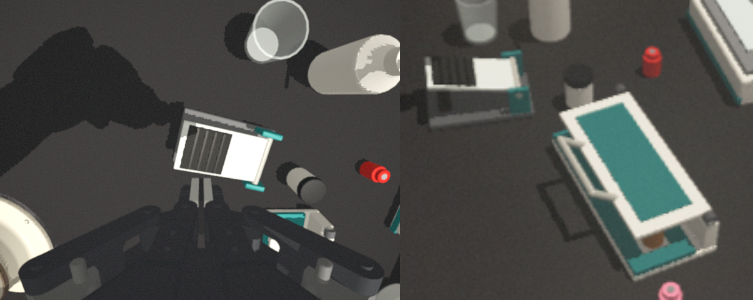

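The left panel shows the pedal, with its pad near (203,150). The right panel shows the cover low over the nest. I'll check the cover angle numerically before pressing.

```bash
python3 - <<'E' | tail -12
from fit import *
s=load('last_side');w=load('last_wrist')
for a in(0,.05,.1,.2,.3):
    p[3]=a; print(a,[proj(s,cov(p,.096,y,.004)).round(1).tolist() for y in(.118,-.118)],[proj(s,cov(p,.121,y,.025)).round(1).tolist() for y in(.05,-.05)])
f=1.6
# pad corners from v4 left panel (scaled by 1.6)
P=[(192,126),(229,134),(216,176),(182,168)]
Q=np.array([pt(w,u*f,v*f,.071) for u,v in P]); print(Q.round(3)[:,:2].tolist(),Q.mean(0).round(4))
crop('last_side',230,170,160,120,5)
E
```

```text
traysd [ 0.509 -0.348]
traysd [ 0.376 -0.35 ]
pad [0.384 0.274 0.071] [0.402 0.265 0.071]
pedbase side [[0.354, 0.241], [0.499, 0.223]]
vials [ 0.5615 -0.2281  0.04  ] [ 0.4358 -0.065   0.04  ] [ 0.565  -0.2274  0.04  ] [ 0.4403 -0.0625  0.04  ] [0.6226 0.2496 0.04  ]
tin [ 0.625 -0.251  0.017] jar [0.568 0.214 0.058] [0.571 0.221 0.058] pink [ 0.558 -0.161  0.04 ] red [0.693 0.249 0.04 ] beak [0.471 0.426 0.08 ] bottletop [0.574 0.376 0.15 ]
0 [[269.3, 203.4], [313.7, 273.8]] [[270.5, 218.6], [289.0, 248.8]]
0.05 [[269.3, 201.9], [313.9, 272.3]] [[270.9, 216.5], [289.6, 246.7]]
0.1 [[269.5, 200.3], [314.2, 270.7]] [[271.5, 214.4], [290.3, 244.6]]
0.2 [[270.0, 197.1], [315.1, 267.5]] [[273.1, 210.1], [292.1, 240.2]]
0.3 [[270.9, 193.8], [316.4, 264.2]] [[275.1, 205.7], [294.4, 235.8]]
[[0.378, 0.301], [0.427, 0.295], [0.417, 0.236], [0.37, 0.242]] [0.3979 0.2684 0.071 ]
```

View pics/last_side_c230_170.png

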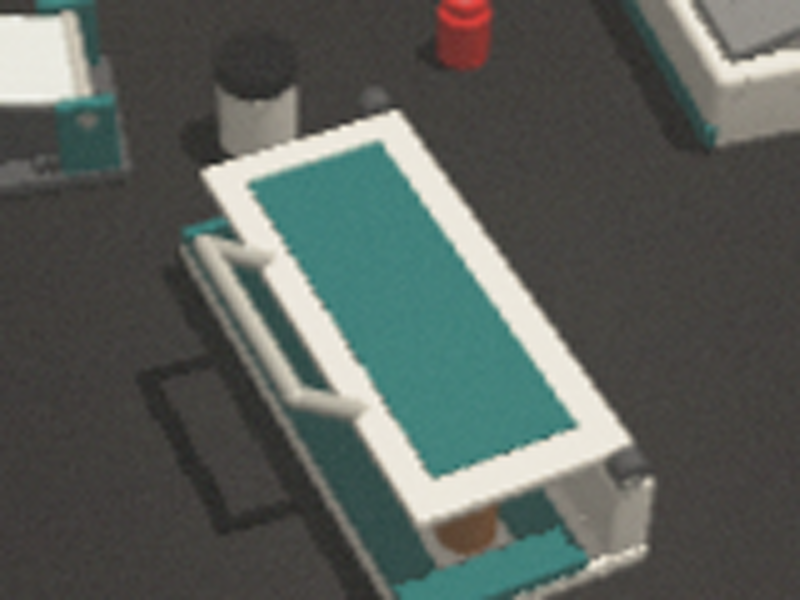

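Bar ends measured at (270.6,218) and (288.4,249) match the 0 rad prediction, so the cover is fully down. The pad centre is (.398,.268). Now the pedal press.

```bash
python3 -m crank '[[[0.2,-0.15,-0.8,0,0,0],[0,0,-1,0,0,0],[0,0,-1,0,0,0],[0,0,-1,0,0,0],[0,0,-0.9,0,0,0],[0,0,-0.7,0,0,0],[0,0,-0.4,0,0,0],[0,0,-0.2,0,0,0],[0,0,0,0,0,0]]]'
python3 -m crank '[[[0,0,-0.2,0,0,0],[-0.02,0,-0.2,0,0,0],[-0.02,0,-0.2,0,0,0],[-0.02,0,-0.2,0,0,0],[-0.02,0,-0.2,0,0,0],[0,0,0,0,0,0]]]'
```

```text
time: 31.92
ee_pos: [0.398, 0.2675, 0.097]
tcp_rot: [-180.0, 0.0, 96.0]
wrist_force: [-0.4, -0.2, -0.7]
opening: 0.0001
grasp_force: 0.0
time: 32.42
ee_pos: [0.3963, 0.2686, 0.0779]
tcp_rot: [180.0, -0.1, 96.1]
wrist_force: [-2.8, 0.9, 7.5]
opening: -0.0
grasp_force: 3.8
```

```bash
python3 -m crank '[[[-0.02,0,-0.2,0,0,0],[-0.02,0,-0.2,0,0,0],[-0.02,0,-0.15,0,0,0],[0,0,-0.1,0,0,0],[0,0,0,0,0,0]]]'
python3 -m crank '[[[0,0,-0.1,0,0,0],[0,0,0,0,0,0]]]'
```

```text
time: 32.83
ee_pos: [0.3958, 0.2688, 0.0667]
tcp_rot: [179.9, -0.1, 96.1]
wrist_force: [-3.1, -0.9, 13.7]
opening: -0.0002
grasp_force: 7.0
time: 33.0
ee_pos: [0.396, 0.2688, 0.0663]
tcp_rot: [179.8, -0.1, 96.1]
wrist_force: [-9.5, -3.6, 28.5]
opening: 0.0001
grasp_force: 14.3
```

At the stop, since the force rose with no further travel. Hold about 2 s, then release.

```bash
python3 -m crank '[[[0,0,0,0,0,0],[0,0,0,0,0,0],[0,0,0,0,0,0],[0,0,0,0,0,0],[0,0,0,0,0,0],[0,0,0,0,0,0],[0,0,0,0,0,0],[0,0,0,0,0,0],[0,0,0,0,0,0],[0,0,0,0,0,0],[0,0,0,0,0,0],[0,0,0,0,0,0]]]'
python3 det.py scene side
python3 -m crank '[[[0,0,0,0,0,0],[0,0,0,0,0,0],[0,0,0,0,0,0],[0,0,0,0,0,0],[0,0,0,0,0,0],[0,0,0,0,0,0],[0,0,0,0,0,0],[0,0,0,0,0,0],[0,0,0,0,0,0],[0,0,0,0,0,0],[0,0,0,0,0,0],[0,0,0,0,0,0]]]'
python3 -c "
from h import *
b=cv2.imread('pics/last_side.png')[140:260,170:330];cv2.imwrite('pics/v5.png',cv2.resize(b,(800,600)))"
```

```text
time: 34.0
ee_pos: [0.396, 0.2688, 0.0663]
tcp_rot: [179.8, -0.1, 96.1]
wrist_force: [-8.7, -3.7, 29.2]
opening: -0.0003
grasp_force: 14.9
scene []
side []
time: 35.1
ee_pos: [0.396, 0.2688, 0.0663]
tcp_rot: [179.8, -0.1, 96.1]
wrist_force: [-9.9, -4.7, 30.6]
opening: 0.0003
grasp_force: 14.9
```

View pics/v5.png

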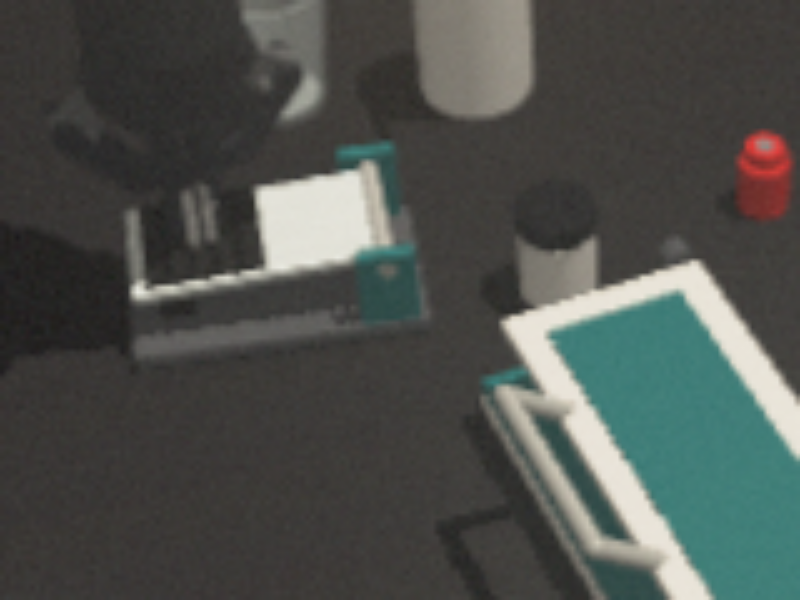

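The pedal lies level at its stop at (200,230), with the cover down. Release it and go back to the bar.

```bash
python3 -m crank '[[[0,0,0.3,0,0,0],[0,0,0.5,0,0,0],[0,0,0.7,0,0,0],[0,0,1,0,0,0],[0,0,1,0,0,0],[0,0,1,0,0,0],[0,0,1,0,0,0],[0,0,1,0,0,0],[0,0,0.7,0,0,0],[0,0,0,0,0,0]]]'
python3 -m crank '[[[0.41,-0.95,0,0,0,0],[0.41,-0.95,0,0,0,0],[0.41,-0.95,0,0,0,0],[0.41,-0.95,0,0,0,0],[0.41,-0.95,0,0,0,0],[0.41,-0.95,0,0,0,0],[0.41,-0.95,0,0,0,0],[0.41,-0.95,0,0,0,0],[0.41,-0.95,0,0,0,0],[0.41,-0.95,0,0,0,0],[0.41,-0.95,0,0,0,0],[0.41,-0.95,0,0,0,0],[0.3,-0.85,0,0,0,0],[0,0,0,0,0,0],[0,0,0,0,0,0]]]' 0.3 40
```

```text
time: 35.93
ee_pos: [0.3961, 0.2687, 0.2097]
tcp_rot: [179.8, -0.1, 96.1]
wrist_force: [0.3, 0.9, 0.6]
opening: -0.0
grasp_force: 0.0
time: 37.18
ee_pos: [0.4995, 0.0225, 0.2055]
tcp_rot: [-179.9, -0.0, 96.0]
wrist_force: [0.8, -0.6, 0.2]
opening: 0.0253
grasp_force: 0.0
```

```bash
python3 -m crank '[[[0.08,0.02,-0.8,0,0,0],[0,0,-1,0,0,0],[0,0,-1,0,0,0],[0,0,-1,0,0,0],[0,0,-0.8,0,0,0],[0,0,-0.5,0,0,0],[0,0,-0.25,0,0,0],[0,0,0,0,0,0]]]'
python3 -m crank '[[[0,0,0,0,0,0],[0,0,0,0,0,0],[0,0,0,0,0,0],[0,0,0,0,0,0],[0,0,0,0,0,0],[0,0,0,0,0,0]]]' 0 40
python3 -m crank '[[[0.1,0.01,0.42,0,0,0],[0.13,0.01,0.41,0,0,0],[0.16,0.02,0.4,0,0,0],[0.19,0.02,0.39,0,0,0],[0.21,0.02,0.38,0,0,0],[0.24,0.03,0.36,0,0,0],[0,0,0,0,0,0]]]'
```

```text
time: 37.85
ee_pos: [0.5006, 0.0239, 0.0986]
tcp_rot: [-179.9, -0.0, 96.1]
wrist_force: [-0.6, -0.4, -0.3]
opening: 0.0258
grasp_force: 0.0
time: 38.35
ee_pos: [0.5012, 0.0236, 0.1004]
tcp_rot: [180.0, -0.0, 96.1]
wrist_force: [-6.2, 0.7, 6.4]
opening: 0.008
grasp_force: 39.5
time: 38.93
ee_pos: [0.5215, 0.0256, 0.1488]
tcp_rot: [-179.9, 0.0, 96.1]
wrist_force: [-11.6, 1.2, 10.2]
opening: 0.0082
grasp_force: 40.2
```

```bash
python3 -m crank '[[[0.26,0.03,0.36,0,0,0],[0.29,0.03,0.34,0,0,0],[0.3,0.03,0.32,0,0,0],[0.32,0.03,0.3,0,0,0],[0.34,0.04,0.28,0,0,0],[0.36,0.04,0.25,0,0,0],[0.38,0.04,0.2,0,0,0],[0.39,0.04,0.18,0,0,0],[0.41,0.04,0.15,0,0,0],[0,0,0,0,0,0]]]'
python3 -m crank '[[[0.42,0.04,0.12,0,0,0],[0.42,0.04,0.09,0,0,0],[0.43,0.05,0.06,0,0,0],[0.43,0.05,0.03,0,0,0],[0.43,0.05,0,0,0,0],[0.43,0.05,-0.03,0,0,0],[0.43,0.05,-0.06,0,0,0],[0.42,0.04,-0.09,0,0,0],[0.41,0.04,-0.12,0,0,0],[0,0,0,0,0,0]]]'
```

```text
time: 39.77
ee_pos: [0.5841, 0.0317, 0.1977]
tcp_rot: [179.8, 0.1, 96.0]
wrist_force: [-4.2, -1.0, 13.7]
opening: 0.0081
grasp_force: 39.9
time: 40.6
ee_pos: [0.6614, 0.0396, 0.1958]
tcp_rot: [179.8, 0.1, 96.0]
wrist_force: [2.7, -2.3, 1.1]
opening: 0.0076
grasp_force: 41.5
```

```bash
python3 -m crank '[[[0,0,0,0,0,0],[0,0,0,0,0,0],[0,0,0.5,0,0,0],[0,0,1,0,0,0],[0,0,1,0,0,0],[0,0,0.5,0,0,0],[0,0,0,0,0,0]]]' 0.35
python3 -m crank '[[[-0.32,-0.36,0,0,0,0.935],[-0.32,-0.37,0,0,0,0.935],[-0.32,-0.37,0,0,0,0.935],[-0.32,-0.37,0,0,0,0.935],[-0.32,-0.37,0,0,0,0.935],[-0.32,-0.37,0,0,0,0.935],[-0.32,-0.37,0,0,0,0.935],[-0.32,-0.37,0,0,0,0.935],[-0.32,-0.37,0,0,0,0.935],[-0.32,-0.37,0,0,0,0.935],[-0.32,-0.37,0,0,0,0.935],[-0.32,-0.37,0,0,0,0.935],[-0.32,-0.37,0,0,0,0.935],[-0.32,-0.37,0,0,0,0.935],[0,0,0,0,0,0],[0,0,0,0,0,0]]]' 0.5
python3 det.py wrist side
python3 -c "
from h import *
a=cv2.imread('pics/last_wrist.png');b=cv2.imread('pics/last_side.png')[140:310,180:380]
cv2.imwrite('pics/v6.png',np.hstack([cv2.resize(a,(400,300)),cv2.resize(b,(353,300))]))"
```

```text
time: 41.18
ee_pos: [0.6597, 0.0403, 0.2583]
tcp_rot: [179.7, 0.0, 96.1]
wrist_force: [0.1, 0.4, 0.6]
opening: 0.0301
grasp_force: 0.0
time: 42.52
ee_pos: [0.5694, -0.0633, 0.2543]
tcp_rot: [180.0, 0.0, -174.2]
wrist_force: [-0.1, -0.9, 0.5]
opening: 0.0431
grasp_force: 0.0
wrist [([0.552, 0.116], 360, [482.0, 219.0]), ([0.566, -0.063], 121, [322.0, 215.0]), ([0.562, -0.005], 177, [374.0, 216.0])]
side []
```

View pics/v6.png

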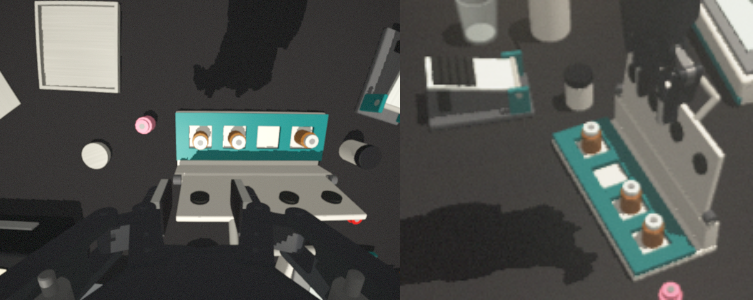

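The cover is open, the pedal is up (right panel, (475,80)) and all three vials are still standing. Now move vial 1 to the tray.

```bash
python3 -m crank '[[[0.12,0,-0.8,0,0,0],[0,0,-1,0,0,0],[0,0,-1,0,0,0],[0,0,-1,0,0,0],[0,0,-1,0,0,0],[0,0,-1,0,0,0],[0,0,-1,0,0,0],[0,0,-1,0,0,0],[0,0,-1,0,0,0],[0,0,-0.9,0,0,0],[0,0,-0.6,0,0,0],[0,0,-0.25,0,0,0],[0,0,0,0,0,0],[0,0,0,0,0,0]]]' 0.5
python3 -m crank '[[[0,0,0,0,0,0],[0,0,0,0,0,0],[0,0,0,0,0,0],[0,0,0,0,0,0],[0,0,0,0,0,0],[0,0,0,0,0,0]]]' 0 30
python3 -m crank '[[[0,0,0.3,0,0,0],[0,0,0.7,0,0,0],[0,0,1,0,0,0],[0,0,1,0,0,0],[0,0,1,0,0,0],[0,0,0,0,0,0]]]'
```

```text
time: 43.78
ee_pos: [0.5724, -0.063, 0.0439]
tcp_rot: [-180.0, 0.0, -174.0]
wrist_force: [0.8, 0.1, -0.3]
opening: 0.0426
grasp_force: 0.0
time: 44.28
ee_pos: [0.5729, -0.0632, 0.0448]
tcp_rot: [-180.0, 0.1, -174.0]
wrist_force: [0.2, 0.3, 7.1]
opening: 0.0267
grasp_force: 29.7
time: 44.78
ee_pos: [0.5735, -0.0634, 0.128]
tcp_rot: [-179.9, 0.3, -173.9]
wrist_force: [1.0, -0.4, 0.0]
opening: 0.0266
grasp_force: 29.6
```

```bash
python3 -m crank '[[[-0.72,-0.906,0,0,0,0],[-0.72,-0.906,0,0,0,0],[-0.72,-0.906,0,0,0,0],[-0.72,-0.906,0,0,0,0],[-0.72,-0.906,0,0,0,0],[-0.72,-0.906,0,0,0,0],[-0.72,-0.906,0,0,0,0],[-0.72,-0.906,0,0,0,0],[-0.72,-0.906,0,0,0,0],[-0.72,-0.906,0,0,0,0],[-0.72,-0.906,0,0,0,0],[-0.72,-0.906,0,0,0,0],[0,0,0,0,0,0],[0,0,0,0,0,0]]]'
python3 -m crank '[[[0,0,-0.7,0,0,0],[0,0,-1,0,0,0],[0,0,-1,0,0,0],[0,0,-0.7,0,0,0],[0,0,-0.4,0,0,0],[0,0,-0.2,0,0,0],[0,0,0,0,0,0],[0,0,0,0,0,0]]]'
```

```text
time: 45.95
ee_pos: [0.3986, -0.2812, 0.1232]
tcp_rot: [180.0, -0.0, -174.1]
wrist_force: [-0.3, 0.2, -0.5]
opening: 0.0262
grasp_force: 29.6
time: 46.62
ee_pos: [0.3997, -0.2806, 0.044]
tcp_rot: [-180.0, 0.0, -173.9]
wrist_force: [0.4, 0.5, -0.4]
opening: 0.0266
grasp_force: 29.6
```

```bash
python3 -m crank '[[[0,0,-0.15,0,0,0],[0,0,-0.1,0,0,0],[0,0,0,0,0,0],[0,0,0,0,0,0]]]'
python3 -m crank '[[[0,0,0,0,0,0],[0,0,0,0,0,0],[0,0,0,0,0,0],[0,0,0.4,0,0,0],[0,0,0.8,0,0,0],[0,0,1,0,0,0],[0,0,1,0,0,0],[0,0,0.9,0,0,0],[0,0,0,0,0,0]]]' 0.5
python3 det.py wrist side scene
```

```text
time: 46.95
ee_pos: [0.3995, -0.2808, 0.0388]
tcp_rot: [-180.0, 0.0, -173.9]
wrist_force: [0.1, -0.1, 2.0]
opening: 0.0265
grasp_force: 29.7
time: 47.7
ee_pos: [0.4004, -0.2815, 0.1246]
tcp_rot: [-179.8, 0.2, -173.9]
wrist_force: [0.6, -0.8, -0.1]
opening: 0.0426
grasp_force: 0.0
wrist [([0.393, -0.279], 444, [326.0, 240.0])]
side [([0.4, -0.279], 34, [277.0, 384.0])]
scene [([0.399, -0.281], 62, [272.0, 178.0]), ([0.548, 0.116], 63, [353.0, 293.0])]
```

```bash
python3 -m crank '[[[0.55,0.927,0,0,0,0],[0.55,0.927,0,0,0,0],[0.55,0.927,0,0,0,0],[0.55,0.927,0,0,0,0],[0.55,0.927,0,0,0,0],[0.55,0.927,0,0,0,0],[0.55,0.927,0,0,0,0],[0.55,0.927,0,0,0,0],[0.55,0.927,0,0,0,0],[0.55,0.927,0,0,0,0],[0.55,0.927,0,0,0,0],[0.55,0.927,0,0,0,0],[0.55,0.927,0,0,0,0],[0.55,0.927,0,0,0,0],[0.55,0.927,0,0,0,0],[0,0,0,0,0,0],[0,0,0,0,0,0]]]' 0.5
python3 det.py wrist side
```

```text
time: 49.27
ee_pos: [0.5638, -0.0018, 0.1188]
tcp_rot: [180.0, -0.1, -173.8]
wrist_force: [-0.3, -0.0, 0.5]
opening: 0.0427
grasp_force: 0.0
wrist [([0.552, 0.117], 1071, [486.0, 254.0]), ([0.56, -0.001], 458, [322.0, 249.0])]
side [([0.4, -0.279], 28, [278.0, 384.0])]
```

```bash
python3 -m crank '[[[0.08,-0.05,-0.8,0,0,0],[0,0,-1,0,0,0],[0,0,-1,0,0,0],[0,0,-0.6,0,0,0],[0,0,-0.35,0,0,0],[0,0,0,0,0,0],[0,0,0,0,0,0]]]' 0.5
python3 -m crank '[[[0,0,0,0,0,0],[0,0,0,0,0,0],[0,0,0,0,0,0],[0,0,0,0,0,0],[0,0,0,0,0,0],[0,0,0,0,0,0]]]' 0 30
python3 -m crank '[[[0,0,0.3,0,0,0],[0,0,0.7,0,0,0],[0,0,1,0,0,0],[0,0,1,0,0,0],[0,0,1,0,0,0],[0,0,0,0,0,0]]]'
```

```text
time: 49.95
ee_pos: [0.5658, -0.0038, 0.0457]
tcp_rot: [-180.0, 0.0, -174.0]
wrist_force: [-0.1, 0.3, 0.5]
opening: 0.0428
grasp_force: 0.0
time: 50.45
ee_pos: [0.5666, -0.0036, 0.0467]
tcp_rot: [-180.0, 0.1, -173.9]
wrist_force: [-0.3, -0.2, 6.1]
opening: 0.0264
grasp_force: 29.8
time: 50.95
ee_pos: [0.5674, -0.0034, 0.13]
tcp_rot: [-180.0, 0.3, -173.9]
wrist_force: [-0.1, 0.6, 0.0]
opening: 0.0265
grasp_force: 29.6
```

```bash
python3 -m crank '[[[-0.421,-0.925,0,0,0,0],[-0.421,-0.925,0,0,0,0],[-0.421,-0.925,0,0,0,0],[-0.421,-0.925,0,0,0,0],[-0.421,-0.925,0,0,0,0],[-0.421,-0.925,0,0,0,0],[-0.421,-0.925,0,0,0,0],[-0.421,-0.925,0,0,0,0],[-0.421,-0.925,0,0,0,0],[-0.421,-0.925,0,0,0,0],[-0.421,-0.925,0,0,0,0],[-0.421,-0.925,0,0,0,0],[-0.421,-0.925,0,0,0,0],[-0.421,-0.925,0,0,0,0],[-0.421,-0.925,0,0,0,0],[0,0,0,0,0,0],[0,0,0,0,0,0]]]'
python3 -m crank '[[[0,0,-0.7,0,0,0],[0,0,-1,0,0,0],[0,0,-1,0,0,0],[0,0,-0.7,0,0,0],[0,0,-0.4,0,0,0],[0,0,-0.2,0,0,0],[0,0,0,0,0,0],[0,0,0,0,0,0]]]'
```

```text
time: 52.37
ee_pos: [0.4391, -0.2815, 0.1251]
tcp_rot: [180.0, -0.0, -174.0]
wrist_force: [-0.1, -0.2, -0.8]
opening: 0.0265
grasp_force: 29.6
time: 53.03
ee_pos: [0.44, -0.2809, 0.046]
tcp_rot: [-180.0, 0.0, -173.9]
wrist_force: [1.3, 0.4, 0.0]
opening: 0.0261
grasp_force: 29.6
```

Then release, and go for the third one in bay 4 at (.554,.116).

```bash
python3 -m crank '[[[0,0,-0.15,0,0,0],[0,0,-0.1,0,0,0],[0,0,0,0,0,0],[0,0,0,0,0,0]]]'
python3 -m crank '[[[0,0,0,0,0,0],[0,0,0,0,0,0],[0,0,0,0,0,0],[0,0,0.4,0,0,0],[0,0,0.8,0,0,0],[0,0,1,0,0,0],[0,0,1,0,0,0],[0,0,0.9,0,0,0],[0,0,0,0,0,0]]]' 0.5
python3 det.py wrist side scene
python3 -m crank '[[[0.28,0.99,0,0,0,0],[0.28,0.99,0,0,0,0],[0.28,0.99,0,0,0,0],[0.28,0.99,0,0,0,0],[0.28,0.99,0,0,0,0],[0.28,0.99,0,0,0,0],[0.28,0.99,0,0,0,0],[0.28,0.99,0,0,0,0],[0.28,0.99,0,0,0,0],[0.28,0.99,0,0,0,0],[0.28,0.99,0,0,0,0],[0.28,0.99,0,0,0,0],[0.28,0.99,0,0,0,0],[0.28,0.99,0,0,0,0],[0.28,0.99,0,0,0,0],[0.28,0.99,0,0,0,0],[0.28,0.99,0,0,0,0],[0.28,0.99,0,0,0,0],[0.28,0.99,0,0,0,0],[0.28,0.99,0,0,0,0]]]' 0.5
python3 -m crank '[[[0,0,0,0,0,0],[0,0,0,0,0,0]]]'
python3 det.py wrist
```

```text
time: 53.37
ee_pos: [0.4398, -0.2812, 0.0407]
tcp_rot: [-180.0, 0.0, -173.9]
wrist_force: [1.7, 0.5, 1.1]
opening: 0.0262
grasp_force: 29.7
time: 54.12
ee_pos: [0.4408, -0.2819, 0.1267]
tcp_rot: [-179.8, 0.2, -173.9]
wrist_force: [0.1, -0.8, 0.9]
opening: 0.0426
grasp_force: 0.0
wrist [([0.395, -0.282], 335, [328.0, 186.0]), ([0.433, -0.28], 437, [325.0, 238.0])]
side [([0.44, -0.279], 29, [298.0, 378.0]), ([0.4, -0.279], 36, [278.0, 384.0])]
scene [([0.399, -0.282], 79, [272.0, 178.0]), ([0.44, -0.283], 55, [260.0, 185.0]), ([0.548, 0.115], 63, [353.0, 293.0])]
time: 55.93
ee_pos: [0.551, 0.1159, 0.1209]
tcp_rot: [-180.0, -0.1, -173.9]
wrist_force: [0.0, -0.4, -0.1]
opening: 0.0428
grasp_force: 0.0
time: 56.1
ee_pos: [0.5509, 0.1155, 0.1209]
tcp_rot: [-180.0, -0.1, -173.8]
wrist_force: [0.1, 0.1, 0.2]
opening: 0.043
grasp_force: 0.0
wrist [([0.547, 0.117], 516, [324.0, 247.0])]
```

```bash
python3 -m crank '[[[0.12,0.04,-0.8,0,0,0],[0,0,-1,0,0,0],[0,0,-1,0,0,0],[0,0,-0.65,0,0,0],[0,0,-0.4,0,0,0],[0,0,0,0,0,0],[0,0,0,0,0,0]]]' 0.5
python3 -m crank '[[[0,0,0,0,0,0],[0,0,0,0,0,0],[0,0,0,0,0,0],[0,0,0,0,0,0],[0,0,0,0,0,0],[0,0,0,0,0,0]]]' 0 30
python3 -m crank '[[[0,0,0.3,0,0,0],[0,0,0.7,0,0,0],[0,0,1,0,0,0],[0,0,1,0,0,0],[0,0,1,0,0,0],[0,0,0,0,0,0]]]'
```

```text
time: 56.73
ee_pos: [0.5539, 0.1154, 0.0456]
tcp_rot: [-180.0, -0.0, -174.0]
wrist_force: [0.3, 0.5, -0.2]
opening: 0.0427
grasp_force: 0.0
time: 57.23
ee_pos: [0.5547, 0.1159, 0.0467]
tcp_rot: [-180.0, 0.1, -173.9]
wrist_force: [-0.5, -0.9, 5.9]
opening: 0.0265
grasp_force: 29.9
time: 57.73
ee_pos: [0.5554, 0.1162, 0.13]
tcp_rot: [180.0, 0.3, -173.9]
wrist_force: [0.3, -0.1, 1.1]
opening: 0.0267
grasp_force: 29.6
```

```bash
python3 -m crank '[[[-0.18,-0.993,0,0,0,0],[-0.18,-0.993,0,0,0,0],[-0.18,-0.993,0,0,0,0],[-0.18,-0.993,0,0,0,0],[-0.18,-0.993,0,0,0,0],[-0.18,-0.993,0,0,0,0],[-0.18,-0.993,0,0,0,0],[-0.18,-0.993,0,0,0,0],[-0.18,-0.993,0,0,0,0],[-0.18,-0.993,0,0,0,0],[-0.18,-0.993,0,0,0,0],[-0.18,-0.993,0,0,0,0],[-0.18,-0.993,0,0,0,0],[-0.18,-0.993,0,0,0,0],[-0.18,-0.993,0,0,0,0],[-0.18,-0.993,0,0,0,0],[-0.18,-0.993,0,0,0,0],[-0.18,-0.993,0,0,0,0],[-0.18,-0.993,0,0,0,0],[-0.18,-0.993,0,0,0,0]]]'
python3 -m crank '[[[0,0,0,0,0,0],[0,0,0,0,0,0]]]'
python3 det.py side
python3 -m crank '[[[0,0,-0.7,0,0,0],[0,0,-1,0,0,0],[0,0,-1,0,0,0],[0,0,-0.7,0,0,0],[0,0,-0.4,0,0,0],[0,0,-0.2,0,0,0],[0,0,0,0,0,0],[0,0,0,0,0,0]]]'
```

```text
time: 59.4
ee_pos: [0.4815, -0.2823, 0.1251]
tcp_rot: [180.0, -0.0, -173.9]
wrist_force: [1.5, 0.6, 0.5]
opening: 0.0265
grasp_force: 29.6
time: 59.57
ee_pos: [0.4815, -0.282, 0.1249]
tcp_rot: [180.0, -0.0, -174.0]
wrist_force: [-0.1, 0.2, -0.7]
opening: 0.0264
grasp_force: 29.6
side [([0.439, -0.279], 31, [298.0, 378.0]), ([0.401, -0.28], 42, [279.0, 384.0])]
time: 60.28
ee_pos: [0.4823, -0.2813, 0.0461]
tcp_rot: [-180.0, 0.0, -173.9]
wrist_force: [-0.1, 0.3, 0.5]
opening: 0.0269
grasp_force: 29.7
```

```bash
python3 -m crank '[[[0,0,-0.15,0,0,0],[0,0,-0.1,0,0,0],[0,0,0,0,0,0],[0,0,0,0,0,0]]]'
python3 -m crank '[[[0,0,0,0,0,0],[0,0,0,0,0,0],[0,0,0,0,0,0],[0,0,0.4,0,0,0],[0,0,0.8,0,0,0],[0,0,1,0,0,0],[0,0,1,0,0,0],[0,0,1,0,0,0],[0,0,1,0,0,0],[0,0,1,0,0,0],[-0.9,0,0.5,0,0,0],[-1,0,0,0,0,0],[-1,0,0,0,0,0],[-1,0,0,0,0,0],[-1,0,0,0,0,0],[0,0,0,0,0,0],[0,0,0,0,0,0],[0,0,0,0,0,0]]]' 0.5
python3 det.py side scene
python3 -c "
from h import *
a=cv2.imread('pics/last_scene.png')[130:370,190:510];b=cv2.imread('pics/last_side.png')[130:430,180:430]
cv2.imwrite('pics/v7.png',np.hstack([cv2.resize(a,(430,322)),cv2.resize(b,(268,322))]))"
```

```text
time: 60.62
ee_pos: [0.4822, -0.2816, 0.0407]
tcp_rot: [-180.0, 0.0, -173.9]
wrist_force: [0.6, 0.9, 1.4]
opening: 0.0264
grasp_force: 29.7
time: 62.12
ee_pos: [0.3844, -0.2816, 0.1748]
tcp_rot: [-180.0, 0.0, -174.0]
wrist_force: [-0.4, -0.4, -0.9]
opening: 0.0429
grasp_force: 0.0
side [([0.479, -0.279], 28, [317.0, 371.0]), ([0.4, -0.279], 32, [278.0, 384.0])]
scene [([0.4, -0.282], 57, [271.0, 178.0]), ([0.439, -0.285], 54, [260.0, 185.0]), ([0.479, -0.284], 52, [249.0, 192.0])]
```

View pics/v7.png

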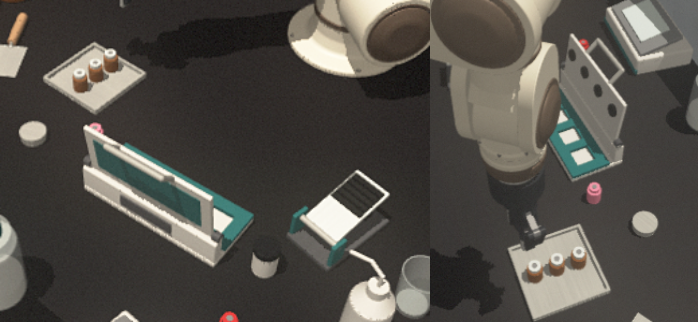

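The three vials stand upright in the tray (left panel, (80,80), (95,70) and (110,60)). The cover is open, the pedal is up and the bystanders have not moved. Handing in.

```bash
python3 -c "
from workcell import bot
print(bot.job_done())"
```

```text
the job is handed in; nothing more can be done
None
```

I handed the job in at about 62 s: all three vials present were crimped and now stand upright in the steel tray, with the cover open, the pedal up and the bystanders where they were; the hand-in gave no verdict.

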